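# Change the cartridge pump over to a full cartridge

## Robot

A 6-joint arm with a two-finger parallel gripper is mounted at the origin on a cart in front of the work surface, level with it; the furniture and walls round the work are solid. World frame = base frame: x ahead of the robot, y to its left, z up, the work surface at z = 0. Lengths are in mm, angles in rad, forces in N, time in s.
With the tool pointing down it reaches from about 300 to 775 mm from the base axis. Payload 14.6 kg.
Tool frame: the origin (TCP) lies on the front face of the gripper's body, between the roots of the fingers; the fingertips stand 97 mm ahead of it and the grasp point (between the pads) lies 78 mm ahead of it; z points along the fingers, y is the direction in which the jaws open and shut (so a half turn about z gives the same grasp; the last joint's range is limited). The gripper opens to 94 mm and grips with 3 to 60 N. Pads are 16 mm wide; open, the fingers measure 119 mm over their backs; the gripper's body (75 mm by 177 mm) begins 78 mm behind the grasp point.
Start: joints at [1.106, 0.3, 1.521, -0, 1.321, -0.067], TCP at [213.062, 507.045, 302.646] pointing down, gripper open.
Joint ranges: [-3.03, 3.03], [-0.79, 2.21], [0.23, 2.52], [-1.04, 4.18], [0, 3.07], [-2.55, 2.55]. Speed limits (rad/s): [2.22, 2.22, 2.57, 3.14, 3.14, 3.14].

## Interface

Orientations are given as [roll, pitch, yaw] about the fixed x, y, z axes, in that order (R = Rz(yaw) Ry(pitch) Rx(roll)).
In Python, from cell import manip, eyes, finder gives the robot as it stands.
- The arm moves only by the tool drive_tool, never from a script. Its argument "rows" is a list of rows, each an object with "offset": the shift along the tool's x, y, z in mm, a list of three; "spin": the turn about the tool's z in degrees; "jaw": the finger opening in mm, from 0 to 94. In form: [{"offset": [dx, dy, dz], "spin": spin, "jaw": jaw}, ...]. A call has 1 to 20 rows; each row shifts and turns the commanded pose from where the row before left it, along the tool's axes as they then stand; what a row does not reach is not made up. A row lasts 1/10 s, in which the tool goes at most 50 mm and 8.59 degrees, less where a joint would pass 70% of its speed; a pose out of reach is approached as far as the arm can. A call is refused whole if a number of a shift passes 50 or a number of a turn 8.59, either way. A call with a gripper value outside its range is refused whole. The fingers move at their own pace and stop on an object; "force" is the grip in N (left out, the last holds). Time passes only in rows, so rows that do not move let the fingers close. It gives the time, the measured TCP pose, the force and the opening at its end, in the units of the state.
- manip.read_state(): the state, without advancing time (a new reading comes with each control period).
- eyes.camera(name): name is "scene" or "top" or "wrist"; returns a dict with "color" (400x640x3 uint8, blue, green, red), "depth" (400x640 float32, mm along the optical axis (not along the pixel's ray), 0 where there is no reading), "vfov" (degrees; the focal length in pixels is half the picture's height over the tangent of half this angle, whatever the lens; pixels are square), "cx", "cy" (the principal point, pixels), "D" ([k1, k2, p1, p2, k3] as OpenCV has them; the pictures are not rectified), "rvec" (rotation vector, rad) and "tvec" (3), from world to camera coordinates, as OpenCV has them. Camera axes: x right, y down, z forward; pixel columns grow to the right and rows downward; lengths in mm; the calibration is good to about 2 mm. A picture is of the moment at which its call begins.
- manip.sign_off(): hands the job in, once; it reports no verdict.
Trained networks look in the newest picture that a camera, given by its name, has taken for a name from the list of things; names that differ only in an ending like _2 or _b are one class to them, and where a whole thing is asked for, a point or a joint stands for the part that bears it (a point fixed in the world has none). Each returns a list of dicts, best first, with "p" (0 to 1); they miss things now and then, are a little off and sometimes report something else, mostly with a low value. They report only what shows in the picture. A call takes as long as a camera call.
- finder.find_in(camera, target): "uv" ([column, row] in pixels, amid what is visible of it).
The state is a dict: "clock": time; "joints": joint angles; "qd": joint speeds; "effort": joint torques, N m; "eef_pos": TCP position; "eef_rot": TCP orientation; "wrist_force": force on the tool from outside, world axes, zero at the start; "moment": the same for the moment, N m; "finger_gap": finger opening in mm.
Only numpy, scipy, OpenCV 4.12 (cv2) and the standard library are available. Lean on these libraries where they do the work, as an engineer would, in place of code of your own. Each camera call takes 0.05 s, during which the arm holds its last target. There are 200 camera calls.

## Task

Make the cartridge pump ready: lift its sprung clamp bar and turn it well aside, lay one full cartridge in the cradle, then bring the bar back over it and let it down so that it clamps the cartridge. The cartridges all look alike, so heft each one to tell the heavy full ones from the light spent ones; lay the other full ones in the shallow steel tray and all spent ones in the slatted basket, each flat on the floor of its container. Leave the beaker and the flask standing.

Things in the scene. Friction and masses are not known exactly. Their poses are not given: they have to be found in the camera images.
- cartridge_a_mid (a point): closed metal cartridge, one of 4 or 5 that look alike (absent: None; letters say nothing of the fill). Barrel 36 mm in diameter, 90 mm long over all, a 42 mm square, 10 mm thick cap at each end; lies on its side at the start. Full: 450 to 550 g, spent: 180 to 220 g; at least one of each. The point is its centre, 21 mm above what it lies on; x axis along the barrel, ends alike
- cartridge_b_mid (a point): closed metal cartridge, one of 4 or 5 that look alike (absent: None; letters say nothing of the fill). Barrel 36 mm in diameter, 90 mm long over all, a 42 mm square, 10 mm thick cap at each end; lies on its side at the start. Full: 450 to 550 g, spent: 180 to 220 g; at least one of each. The point is its centre, 21 mm above what it lies on; x axis along the barrel, ends alike
- cartridge_c_mid (a point): closed metal cartridge, one of 4 or 5 that look alike (absent: None; letters say nothing of the fill). Barrel 36 mm in diameter, 90 mm long over all, a 42 mm square, 10 mm thick cap at each end; lies on its side at the start. Full: 450 to 550 g, spent: 180 to 220 g; at least one of each. The point is its centre, 21 mm above what it lies on; x axis along the barrel, ends alike
- cartridge_d_mid (a point): closed metal cartridge, one of 4 or 5 that look alike (absent: None; letters say nothing of the fill). Barrel 36 mm in diameter, 90 mm long over all, a 42 mm square, 10 mm thick cap at each end; lies on its side at the start. Full: 450 to 550 g, spent: 180 to 220 g; at least one of each. The point is its centre, 21 mm above what it lies on; x axis along the barrel, ends alike
- cartridge_e_mid (a point): closed metal cartridge, one of 4 or 5 that look alike (absent: None; letters say nothing of the fill). Barrel 36 mm in diameter, 90 mm long over all, a 42 mm square, 10 mm thick cap at each end; lies on its side at the start. Full: 450 to 550 g, spent: 180 to 220 g; at least one of each. The point is its centre, 21 mm above what it lies on; x axis along the barrel, ends alike
- cradle (a point): pump cradle: centre of a cartridge lying properly in it, 65 mm above the worktop, 31 mm above the housing. It lies along this y axis, either way round, caps on two saddles between guides with flared tops (play 3.5 mm each side in x, 4 mm in y; guides to 68 mm, end stops to 58 mm above the worktop); open finger room between the saddles. z up, -x the pump's front. A 66 mm high drive block stands at +y
- clamp_axis (a point): fixed point on the upright axis of the clamp rod, 60 mm behind the cradle centre (+x of the pump), at the mid height of the bar when fully down (77 mm above the worktop); axes as the pump's
- clamp_knob (a point): middle of the round upright grip on the clamp bar: 20 mm in diameter, from 20 mm below to 20 mm above this point. 110 mm from the rod axis; moves with the bar (102 mm above the worktop when the bar is fully down). The bar is 14 mm wide, 10 mm thick, 145 mm long
- clamp_lift (a joint): height of the clamp bar in m: 0 fully down, 0.034 fully up; a spring pulls it down, 3 N at 0, 8 N at the top. Above 0.019 the bar passes over the steel lug that stands on the +y side of its free end and keeps it from swinging. Pressing on a cartridge in the cradle it reads 0.011
- clamp_swing (a joint): angle of the clamp bar about the rod in rad: 0 (a stop) across the cradle, grip at the pump's front; grows as the grip swings to the pump's +y (clockwise from above), up to 1.75; above 1.2 it is well clear of the cradle. Light friction holds it where it is left; let go there, it springs down to clamp_lift 0
- tray_floor (a point): centre of the inner floor, 5 mm above the worktop, of the shallow solid steel tray, fixed: outside 130 mm (its x) by 200 mm (its y), walls 4 mm thick, 26 mm high. Never needs to take more than two cartridges
- basket_floor (a point): centre of the inner floor, 5 mm above the worktop, of the white slatted basket, fixed: outside 130 mm (its x) by 200 mm (its y), walls 4 mm thick, 50 mm high. Never needs to take more than two cartridges
- beaker: small clear beaker, 55 mm wide, 68 mm high, standing at the back; origin at its underside, z up
- flask: conical flask, 65 mm wide, 108 mm high, standing at the back; origin at its underside, z up

How it is judged:
By the outcome, as a careful person would: the job done as asked, in the order asked, and still so for the second after the job is handed in, with the robot touching nothing.
Of cartridge_a, cartridge_b, cartridge_c, cartridge_d, cartridge_e only 4 to 5 are there at a start; the rules pass over those that are not, and their reading is None.
At some moment in a run one of cartridge_a, cartridge_b, cartridge_c, cartridge_d, cartridge_e may be knocked a few centimetres aside while the robot is not near it.
It also fails if it takes over 208 s, if anything falls off the work surface, if the arm or the gripper's body presses on something with over 40 N, if the wrist force passes 120 N, or if a joint passes its speed limit or range.

## Working session

There is one attempt and no reset: what is moved stays moved. The work goes in short steps, Python scripts to look and compute and a tool call to move; the robot and the scene stay as the last step left them, time stands still between calls to the robot, and variables do not carry over. Pictures are saved under pics/ and viewed, about 12 in all and at most 16, crops included, and the job is handed in when it is done.

Besides the shell and the picture viewer there is one more tool, called after "Emit:" by a JSON object that holds its "api" and its "payload", one argument or row to a line. drive_tool: Moves the arm, as the interface text tells. Its arguments: {"type":"object","properties":{"rows":{"type":"array","items":{"type":"object","properties":{"offset":{"type":"array","items":{"type":"number"}},"spin":{"type":"number"},"jaw":{"type":"number"}}}},"force":{"type":"number"}},"required":["rows"]}

```bash
ls; mkdir -p pics
cat > h.py <<'E'
import numpy as np, cv2
from cell import manip, eyes, finder
def cam(n): 
    c=eyes.camera(n); c['f']=200/np.tan(np.radians(c['vfov'])/2)
    c['K']=np.array([[c['f'],0,c['cx']],[0,c['f'],c['cy']],[0,0,1]]); c['R']=cv2.Rodrigues(np.array(c['rvec'],float))[0]; c['t']=np.array(c['tvec'],float).ravel(); c['D']=np.array(c['D'],float); return c
def ray(c,uv):
    p=cv2.undistortPoints(np.array(uv,float).reshape(-1,1,2),c['K'],c['D']).reshape(-1,2)
    d=np.c_[p,np.ones(len(p))]@c['R']; return -c['R'].T@c['t'],d
def atz(c,uv,z):
    o,d=ray(c,uv); return o+d*((z-o[2])/d[:,2])[:,None]
def cloud(c):
    v,u=np.nonzero(c['depth']>0); p=cv2.undistortPoints(np.c_[u,v].astype(float).reshape(-1,1,2),c['K'],c['D']).reshape(-1,2)
    P=(np.c_[p,np.ones(len(p))]*c['depth'][v,u][:,None]-c['t'])@c['R']
    M=np.full(c['depth'].shape+(3,),np.nan); M[v,u]=P; return M
def save(n,im): cv2.imwrite('pics/'+n+'.png',im)
E
python3 - <<'E'
from h import *
s=manip.read_state(); print(s)
for n in ('top','scene'):
    c=cam(n); M=cloud(c); save(n+'0',c['color']); np.save(n+'0.npy',M)
    print(n,c['f'],-c['R'].T@c['t'])
    for t in ('cartridge_a_mid','cradle','clamp_knob','clamp_axis','tray_floor','basket_floor','beaker','flask'):
        r=finder.find_in(n,t); print(t,[(np.round(q['uv']).astype(int).tolist(),round(q['p'],2),np.round(M[int(q['uv'][1]),int(q['uv'][0])]).tolist()) for q in r[:6]])
E
```

```text
pics
{'clock': 0.0, 'joints': array([ 1.10641456e+00,  3.00449392e-01,  1.52158593e+00,  2.20526957e-05,
        1.32071466e+00, -6.66093709e-02]), 'qd': array([-0.00062828,  0.00060627, -0.00089238, -0.0004889 ,  0.00234646,
        0.000644  ]), 'effort': array([ 3.41540792e-03, -5.31806982e+01, -3.52749252e+01,  7.10198446e-02,
        2.43129063e-02, -8.18361264e-05]), 'eef_pos': array([212.98495053, 506.91761978, 302.09612643]), 'eef_rot': array([-3.14043931e+00, -9.83452391e-05,  2.74381473e+00]), 'wrist_force': array([-0.23379682, -0.57472017, -0.45003996]), 'moment': array([-0.02019455, -0.04812279,  0.01566351]), 'finger_gap': 93.88360192032557}
top 412.4555654219525 [ 464.67473279  -35.29769972 1281.56745815]
cartridge_a_mid []
cradle [([206, 232], 0.91, [484.0, 302.0, 36.0])]
clamp_knob [([209, 232], 0.59, [480.0, 284.0, 81.0])]
clamp_axis [([208, 231], 0.6, [486.0, 287.0, 80.0])]
tray_floor [([360, 170], 0.81, [661.0, -173.0, 1.0])]
basket_floor [([425, 238], 0.62, [448.0, -363.0, 6.0])]
beaker [([264, 155], 0.84, [718.0, 131.0, -1.0])]
flask [([282, 136], 0.57, [760.0, 66.0, 74.0])]
scene 391.3289770989571 [ 147.45261359 -746.93542962  837.47198895]
cartridge_a_mid [([257, 208], 0.92, [424.0, 100.0, 37.0])]
cradle [([250, 170], 0.86, [483.0, 291.0, 34.0]), ([369, 244], 0.42, [654.0, -167.0, 6.0])]
clamp_knob [([239, 165], 0.8, [443.0, 272.0, 85.0])]
clamp_axis [([251, 172], 0.58, [480.0, 285.0, 35.0])]
tray_floor [([342, 324], 0.61, [450.0, -340.0, 3.0]), ([367, 246], 0.57, [647.0, -168.0, 2.0])]
basket_floor [([343, 320], 0.97, [459.0, -335.0, 2.0])]
beaker [([336, 177], 0.56, [706.0, 98.0, 49.0]), ([254, 208], 0.41, [419.0, 112.0, 34.0])]
flask [([353, 172], 0.67, [757.0, 75.0, 70.0])]
```

```bash
ls pics
```

```text
scene0.png
top0.png
```

Run:
```python
import cv2
a=cv2.imread('pics/top0.png'); cv2.imwrite('pics/top0c.png',cv2.resize(a[110:310,160:480],(800,500),interpolation=cv2.INTER_CUBIC))
```

```text
(no output)
```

View pics/top0c.png

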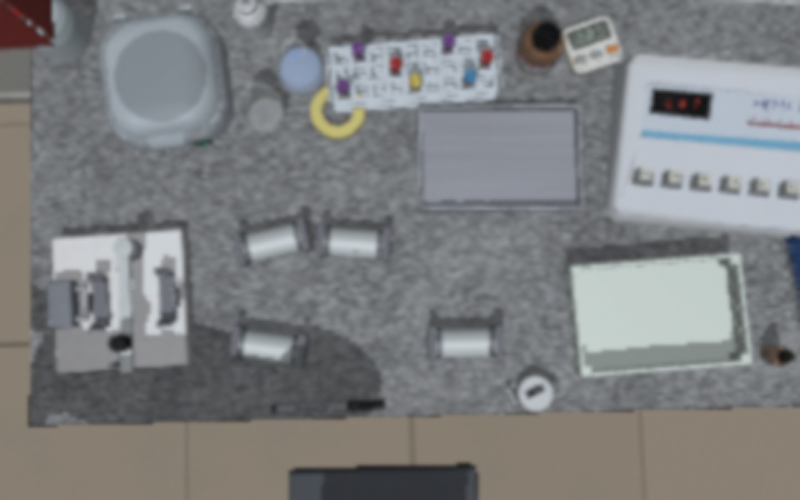

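View pics/scene0.png

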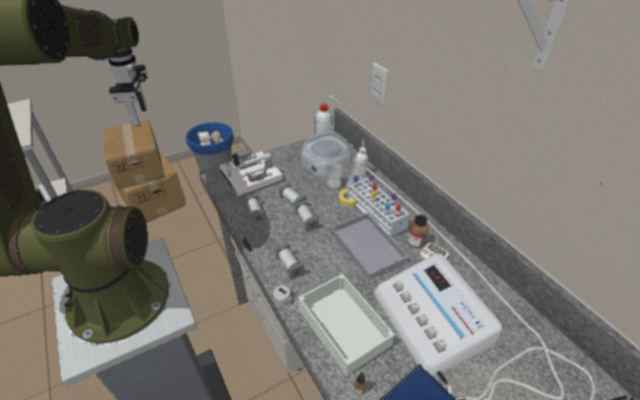

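Four cartridges show (crop px (275,241), (355,241), (270,343), (466,340)). The pump is at the left with its knob at (120,342), the tray at (500,155) and the basket at (660,315).

Run:
```python
from h import *
M=np.load('top0.npy')
z=np.nan_to_num(M[...,2])
m=((z>22)&(z<55)&(M[...,0]>250)&(M[...,0]<620)&(M[...,1]<230)&(M[...,1]>-230)).astype(np.uint8)
n,l,st,ce=cv2.connectedComponentsWithStats(m)
for i in range(1,n):
    if st[i,4]>40:
        P=M[l==i]; r=cv2.minAreaRect(P[:,:2].astype(np.float32)); print('c',ce[i].round(),np.round(r[0]),np.round(r[1]),round(r[2],1),P[:,2].max().round())
def rect(mask,name):
    P=M[mask]; 
    if len(P)>20:
        r=cv2.minAreaRect(P[:,:2].astype(np.float32)); print(name,len(P),np.round(r[0],1),np.round(r[1],1),round(r[2],2),np.round(P.mean(0),1))
X,Y=M[...,0],M[...,1]
pu=(X>340)&(X<640)&(Y>200)&(Y<400)
rect(pu&(z>25)&(z<130),'pump all'); rect(pu&(z>28)&(z<40),'housing')
rect(pu&(z>70)&(z<92),'bar'); rect(pu&(z>105)&(z<130),'knob'); rect(pu&(z>60)&(z<70),'blocks')
rect((X>540)&(X<740)&(Y<-50)&(Y>-300)&(z>15)&(z<35),'trayrim')
rect((X>340)&(X<560)&(Y<-220)&(Y>-480)&(z>35)&(z<60),'basketrim')
```

```text
c [334. 192.] [590. -90.] [64. 27.] 63.5 30.0
c [268. 206.] [553. 114.] [41. 90.] 11.2 47.0
c [300. 207.] [549.  15.] [90. 40.] 83.9 49.0
c [232. 231.] [490. 225.] [160.  13.] 0.9 53.0
c [266. 248.] [427. 120.] [91. 40.] 80.1 46.0
c [345. 247.] [ 425. -115.] [89. 41.] 88.5 47.0
c [374. 267.] [ 361. -199.] [45. 39.] 88.5 32.0
pump all 2921 [485.4 298.9] [167.7 159.9] 2.11 [485.3 296.7  44.3]
housing 1924 [485.9 298.8] [167.1 159.6] 1.87 [485.9 295.4  33.6]
bar 284 [483.3 287.1] [129.7 121.8] 46.81 [486.2 280.9  81.4]
knob 50 [437.6 277.7] [18.8 17.1] 86.01 [437.4 277.5 119.6]
blocks 254 [477.3 296.8] [125.1 153.2] 26.48 [484.5 338.4  65. ]
trayrim 410 [ 660.8 -175.9] [248.1 153.2] 89.51 [ 666.9 -164.9   25.7]
basketrim 473 [ 452.9 -361.7] [129.8 231. ] 2.99 [ 449.5 -356.9   47.8]
```

Emit:
{"api": "drive_tool", "payload": {
  "rows": [
    {"offset": [0,0,0],"spin": 8.2,"jaw": 60},
    {"offset": [0,0,0],"spin": 8.2,"jaw": 60},
    {"offset": [0,0,0],"spin": 8.2,"jaw": 60},
    {"offset": [0,0,0],"spin": 8.2,"jaw": 60},
    {"offset": [0,0,0],"spin": 8.2,"jaw": 60},
    {"offset": [0,0,0],"spin": 8.2,"jaw": 60},
    {"offset": [0,0,0],"spin": 8.2,"jaw": 60},
    {"offset": [0,0,0],"spin": 8.2,"jaw": 60},
    {"offset": [-23,21,-3],"spin": 0,"jaw": 60},
    {"offset": [-23,21,-3],"spin": 0,"jaw": 60},
    {"offset": [-23,21,-3],"spin": 0,"jaw": 60},
    {"offset": [-23,21,-3],"spin": 0,"jaw": 60},
    {"offset": [-23,21,-3],"spin": 0,"jaw": 60},
    {"offset": [-23,21,-3],"spin": 0,"jaw": 60},
    {"offset": [-23,21,-3],"spin": 0,"jaw": 60},
    {"offset": [-23,21,-3],"spin": 0,"jaw": 60},
    {"offset": [-23,21,-3],"spin": 0,"jaw": 60},
    {"offset": [-23,21,-3],"spin": 0,"jaw": 60},
    {"offset": [0,0,0],"spin": 0,"jaw": 60},
    {"offset": [0,0,0],"spin": 0,"jaw": 60}
  ],
  "force": 30
}}

```text
clock: 2.9
eef_pos: [429.5, 282.9, 332.5]
eef_rot: [-3.141, -0.0, 1.598]
wrist_force: [0.0, 1.3, -0.2]
finger_gap: 59.8
```

Run:
```python
from h import *
s=manip.read_state(); print(s['eef_pos'],s['eef_rot'],s['joints'])
c=cam('wrist'); M=cloud(c); save('w1',c['color']); np.save('w1.npy',M)
print(-c['R'].T@c['t'],c['R'][2])
for t in ('cradle','clamp_knob','clamp_axis'):
    print(t,[(np.round(q['uv']).tolist(),round(q['p'],2),np.round(M[int(q['uv'][1]),int(q['uv'][0])]).tolist()) for q in finder.find_in('wrist',t)[:3]])
M=np.load('top0.npy');X,Y,Z=M[...,0],M[...,1],M[...,2]
m=(X>560)&(Y>180)&(Y<500)&(Z>40); P=M[m]; 
for x in range(560,900,40):
  for y in range(180,500,40):
    q=P[(P[:,0]>=x)&(P[:,0]<x+40)&(P[:,1]>=y)&(P[:,1]<y+40)]
    if len(q): print((x,y,int(q[:,2].max())),end=' ')
```

```text
[429.49128904 282.8764161  332.54472569] [-3.14139381e+00 -6.70504470e-05  1.59760804e+00] [5.11139709e-01 1.97426936e-01 1.57846267e+00 1.55168402e-04
 1.36584780e+00 4.84296395e-01]
[427.40771154 358.40176313 414.5121962 ] [ 0.00617418 -0.25569204 -0.96673857]
cradle [([364.0, 159.0], 0.72, [484.0, 308.0, 33.0])]
clamp_knob [([359.0, 191.0], 0.63, [474.0, 280.0, 82.0]), ([391.0, 359.0], 0.32, [542.0, 21.0, 37.0])]
clamp_axis [([366.0, 162.0], 0.75, [487.0, 306.0, 34.0])]
(600, 180, 1010) (600, 220, 955) (600, 260, 905) (600, 300, 839) (600, 340, 798) (600, 380, 749) (640, 180, 975) (640, 220, 80) (640, 260, 867) (640, 340, 777) (680, 180, 104) (680, 220, 107) (680, 260, 106) (680, 300, 62) (720, 180, 105) (720, 220, 106) (720, 260, 106) (720, 300, 93) (760, 180, 106) (760, 220, 109) (760, 260, 105) (760, 300, 94) (760, 340, 120) (760, 380, 73) (800, 180, 101) (800, 220, 103) (800, 260, 101) (800, 300, 108) (800, 340, 152) (800, 380, 152) (840, 300, 189) (840, 340, 108) (880, 180, 102) (880, 220, 103) (880, 260, 104) (880, 300, 101) (880, 340, 101)
```

View pics/w1.png

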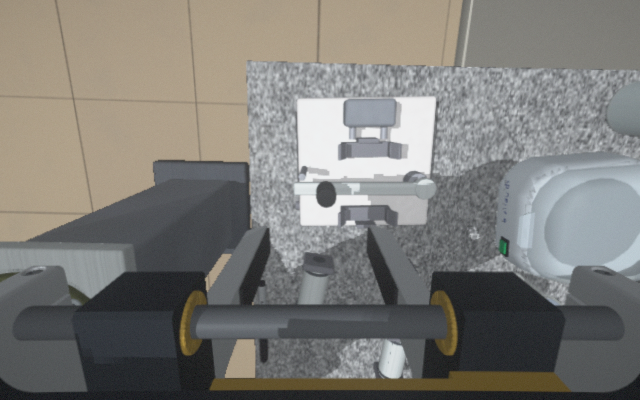

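The wrist view shows the knob at (326,193), the rod at (425,189), the lug at (304,174), and saddles at (370,148) and (365,215). Next I measure them.

Run:
```python
from h import *
M=np.load('w1.npy');X,Y,Z=M[...,0],M[...,1],M[...,2]
pu=(X>390)&(X<600)&(Y>200)&(Y<400)
def rect(m,n):
    l=cv2.connectedComponentsWithStats(m.astype(np.uint8))
    for i in range(1,l[0]):
        if l[2][i,4]>60:
            P=M[l[1]==i]; r=cv2.minAreaRect(P[:,:2].astype(np.float32)); print(n,len(P),'uv',l[3][i].round(),np.round(r[0],1),np.round(r[1],1),round(r[2],2),'mean',P.mean(0).round(1),'z',P[:,2].min().round(),P[:,2].max().round())
rect(pu&(Z>27)&(Z<40),'housing');rect(pu&(Z>72)&(Z<90),'bar');rect(pu&(Z>114)&(Z<135),'knobtop');rect(pu&(Z>90)&(Z<114),'mid');rect(pu&(Z>44)&(Z<71.5),'blk')
im=cv2.imread('pics/w1.png'); cv2.imwrite('pics/w1c.png',cv2.resize(im[90:240,280:450],(793,700))[:600])
```

```text
housing 8368 uv [364. 141.] [484.7 330.2] [166.  101.1] 2.35 mean [483.  329.1  33.8] z 27.0 40.0
housing 2522 uv [363. 208.] [489.2 242.6] [164.9  41.7] 2.15 mean [488.  244.9  33.7] z 29.0 40.0
bar 1431 uv [388. 188.] [496.9 280.9] [122.3  23.3] 2.61 mean [505.8 283.1  81.5] z 73.0 90.0
bar 311 uv [306. 188.] [418.3 280.3] [31.7 14.6] 6.45 mean [415.9 280.8  81.4] z 76.0 90.0
knobtop 324 uv [327. 197.] [437.5 280.4] [18.6 18.7] 1.43 mean [437.5 281.  121.3] z 114.0 124.0
mid 102 uv [325. 186.] [437.7 286. ] [ 8.6 19.3] 89.23 mean [436.7 287.8 101.6] z 90.0 114.0
blk 2347 uv [370. 125.] [485.4 344.3] [69.9 65.6] 2.38 mean [484.9 348.7  61.2] z 44.0 69.0
blk 134 uv [414. 177.] [543.6 291.4] [22.1  7.7] 21.02 mean [542.5 291.2  53.2] z 44.0 60.0
blk 279 uv [350. 215.] [477.6 240.8] [47.6 17.9] 3.88 mean [469.8 241.8  53.5] z 44.0 69.0
blk 373 uv [380. 220.] [501.  238.6] [49.6 19. ] 10.55 mean [505.6 237.8  56. ] z 44.0 69.0
```

View pics/w1c.png

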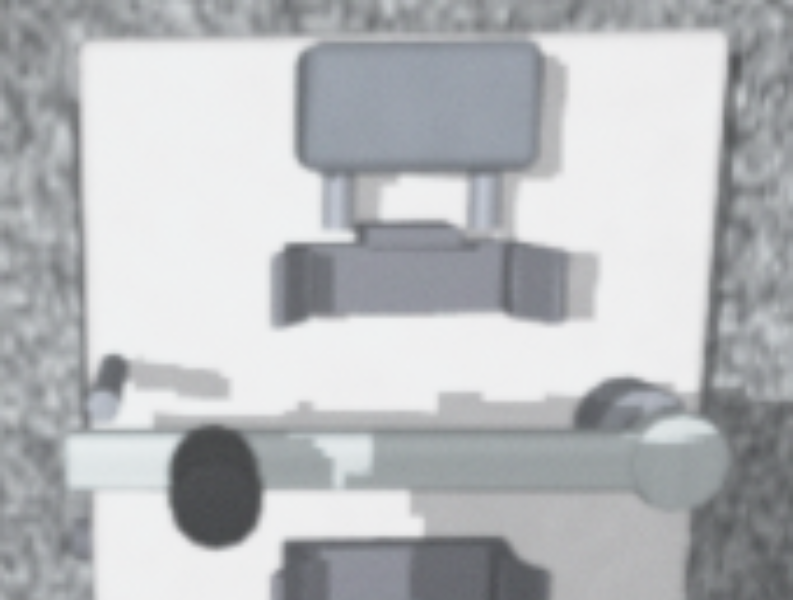

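Emit:
{"api": "drive_tool", "payload": {
  "rows": [
    {"offset": [-2.7,8,0],"spin": 0,"jaw": 60},
    {"offset": [0,0,20],"spin": 0,"jaw": 60},
    {"offset": [0,0,20],"spin": 0,"jaw": 60},
    {"offset": [0,0,20],"spin": 0,"jaw": 60},
    {"offset": [0,0,20],"spin": 0,"jaw": 60},
    {"offset": [0,0,20],"spin": 0,"jaw": 60},
    {"offset": [0,0,20],"spin": 0,"jaw": 60},
    {"offset": [0,0,12],"spin": 0,"jaw": 60},
    {"offset": [0,0,11],"spin": 0,"jaw": 60},
    {"offset": [0,0,0],"spin": 0,"jaw": 60},
    {"offset": [0,0,0],"spin": 0,"jaw": 14},
    {"offset": [0,0,0],"spin": 0,"jaw": 14},
    {"offset": [0,0,0],"spin": 0,"jaw": 14},
    {"offset": [0,0,0],"spin": 0,"jaw": 14},
    {"offset": [0,0,0],"spin": 0,"jaw": 14},
    {"offset": [0,0,0],"spin": 0,"jaw": 14},
    {"offset": [0,0,0],"spin": 0,"jaw": 14},
    {"offset": [0,0,0],"spin": 0,"jaw": 14}
  ],
  "force": 40
}}

```text
clock: 4.9
eef_pos: [437.4, 280.6, 189.7]
eef_rot: [-3.141, 0.0, 1.599]
wrist_force: [-3.0, -0.4, 1.6]
finger_gap: 19.4
```

Gripped (gap 19.4). Lift 30.

Emit:
{"api": "drive_tool", "payload": {
  "rows": [
    {"offset": [0,0,-5],"spin": 0,"jaw": 14},
    {"offset": [0,0,-5],"spin": 0,"jaw": 14},
    {"offset": [0,0,-5],"spin": 0,"jaw": 14},
    {"offset": [0,0,-5],"spin": 0,"jaw": 14},
    {"offset": [0,0,-5],"spin": 0,"jaw": 14},
    {"offset": [0,0,-4],"spin": 0,"jaw": 14},
    {"offset": [0,0,0],"spin": 0,"jaw": 14},
    {"offset": [0,0,0],"spin": 0,"jaw": 14}
  ]
}}

```text
clock: 5.7
eef_pos: [437.5, 280.5, 218.6]
eef_rot: [3.141, 0.0, 1.599]
wrist_force: [4.1, 0.8, -8.4]
finger_gap: 19.0
```

Emit:
{"api": "drive_tool", "payload": {
  "rows": [
    {"offset": [7.87,0.28,0],"spin": 4.1,"jaw": 14},
    {"offset": [7.87,0.28,0],"spin": 4.1,"jaw": 14},
    {"offset": [7.87,0.28,0],"spin": 4.1,"jaw": 14},
    {"offset": [7.87,0.28,0],"spin": 4.1,"jaw": 14},
    {"offset": [7.87,0.28,0],"spin": 4.1,"jaw": 14},
    {"offset": [7.87,0.28,0],"spin": 4.1,"jaw": 14},
    {"offset": [7.87,0.28,0],"spin": 4.1,"jaw": 14},
    {"offset": [7.87,0.28,0],"spin": 4.1,"jaw": 14},
    {"offset": [7.87,0.28,0],"spin": 4.1,"jaw": 14},
    {"offset": [7.87,0.28,0],"spin": 4.1,"jaw": 14},
    {"offset": [7.87,0.28,0],"spin": 4.1,"jaw": 14},
    {"offset": [7.87,0.28,0],"spin": 4.1,"jaw": 14},
    {"offset": [7.87,0.28,0],"spin": 4.1,"jaw": 14},
    {"offset": [7.87,0.28,0],"spin": 4.1,"jaw": 14},
    {"offset": [7.87,0.28,0],"spin": 4.1,"jaw": 14},
    {"offset": [7.87,0.28,0],"spin": 4.1,"jaw": 14},
    {"offset": [7.87,0.28,0],"spin": 4.1,"jaw": 14},
    {"offset": [7.87,0.28,0],"spin": 4.1,"jaw": 14},
    {"offset": [7.87,0.28,0],"spin": 4.1,"jaw": 14},
    {"offset": [7.87,0.28,0],"spin": 4.1,"jaw": 14}
  ]
}}

```text
clock: 7.7
eef_pos: [529.9, 390.6, 217.5]
eef_rot: [3.138, 0.002, 0.164]
wrist_force: [3.7, -12.2, -7.8]
finger_gap: 18.9
```

Emit:
{"api": "drive_tool", "payload": {
  "rows": [
    {"offset": [0,1,0],"spin": 0,"jaw": 14},
    {"offset": [0,0,6],"spin": 0,"jaw": 14},
    {"offset": [0,0,6],"spin": 0,"jaw": 14},
    {"offset": [0,0,6],"spin": 0,"jaw": 14},
    {"offset": [0,0,6],"spin": 0,"jaw": 14},
    {"offset": [0,0,3],"spin": 0,"jaw": 14},
    {"offset": [0,0,0],"spin": 0,"jaw": 14},
    {"offset": [0,0,0],"spin": 0,"jaw": 45},
    {"offset": [0,0,0],"spin": 0,"jaw": 45},
    {"offset": [0,0,0],"spin": 0,"jaw": 45},
    {"offset": [0,0,0],"spin": 0,"jaw": 45},
    {"offset": [0,0,-20],"spin": 0,"jaw": 45},
    {"offset": [0,0,-25],"spin": 0,"jaw": 45},
    {"offset": [0,0,-25],"spin": 0,"jaw": 45},
    {"offset": [0,0,-25],"spin": 0,"jaw": 45},
    {"offset": [0,0,-25],"spin": 0,"jaw": 45},
    {"offset": [0,0,0],"spin": -8.2,"jaw": 45},
    {"offset": [0,0,0],"spin": -8.2,"jaw": 45},
    {"offset": [0,0,0],"spin": -8.2,"jaw": 45},
    {"offset": [0,0,0],"spin": -8.2,"jaw": 45}
  ]
}}

```text
clock: 9.7
eef_pos: [529.2, 391.3, 311.8]
eef_rot: [-3.142, -0.0, 0.746]
wrist_force: [0.2, 0.1, -0.8]
finger_gap: 45.3
```

Emit:
{"api": "drive_tool", "payload": {
  "rows": [
    {"offset": [0,0,0],"spin": -8.2,"jaw": 60},
    {"offset": [0,0,0],"spin": -8.2,"jaw": 60},
    {"offset": [0,0,0],"spin": -8.2,"jaw": 60},
    {"offset": [0,0,0],"spin": -8.2,"jaw": 60},
    {"offset": [0,0,0],"spin": -8.2,"jaw": 60},
    {"offset": [0,0,0],"spin": -8.2,"jaw": 60},
    {"offset": [-20,-6,-2],"spin": 0,"jaw": 60},
    {"offset": [-20,-6,-2],"spin": 0,"jaw": 60},
    {"offset": [-20,-6,-2],"spin": 0,"jaw": 60},
    {"offset": [-20,-6,-2],"spin": 0,"jaw": 60},
    {"offset": [-20,-6,-2],"spin": 0,"jaw": 60},
    {"offset": [-20,-6,-2],"spin": 0,"jaw": 60},
    {"offset": [-20,-6,-2],"spin": 0,"jaw": 60},
    {"offset": [-20,-6,-2],"spin": 0,"jaw": 60},
    {"offset": [0,0,0],"spin": 0,"jaw": 60},
    {"offset": [0,0,0],"spin": 0,"jaw": 60}
  ]
}}

```text
clock: 11.3
eef_pos: [485.9, 230.1, 328.0]
eef_rot: [3.141, -0.0, 1.598]
wrist_force: [-0.2, 0.1, -0.9]
finger_gap: 59.6
```

```bash
cat >> h.py <<'E'
def carts(xr=(250,640),yr=(-480,230)):
    c=cam('top'); M=cloud(c); X,Y,z=M[...,0],M[...,1],np.nan_to_num(M[...,2])
    m=((z>22)&(z<55)&(X>xr[0])&(X<xr[1])&(Y<yr[1])&(Y>yr[0])).astype(np.uint8)
    n,l,st,ce=cv2.connectedComponentsWithStats(m)
    for i in range(1,n):
        P=M[l==i]
        if st[i,4]>150:
            (x,y),(w,h),a=cv2.minAreaRect(P[:,:2].astype(np.float32)); 
            if w<h: a+=90
            print('obj',np.round([x,y,w,h],1),'long axis rad',round(np.radians(a),3),'zmax',P[:,2].max().round())
    return c
def rect(M,m,n,k=60):
    l=cv2.connectedComponentsWithStats(m.astype(np.uint8))
    for i in range(1,l[0]):
        if l[2][i,4]>k:
            P=M[l[1]==i]; r=cv2.minAreaRect(P[:,:2].astype(np.float32)); print(n,len(P),'uv',l[3][i].round(),np.round(r[0],1),np.round(r[1],1),round(r[2],2),'mean',P.mean(0).round(1),'z',P[:,2].min().round(),P[:,2].max().round())
E
python3 - <<'E'
from h import *
s=manip.read_state(); print(s['eef_pos'],s['eef_rot'],s['wrist_force'])
c=cam('wrist'); M=cloud(c);X,Y,Z=M[...,0],M[...,1],M[...,2]; np.save('w2.npy',M); save('w2',c['color'])
pu=(X>390)&(X<600)&(Y>190)&(Y<420)
rect(M,pu&(Z>43)&(Z<72),'blk');rect(M,pu&(Z>28)&(Z<40),'hous');rect(M,pu&(Z>115)&(Z<130),'knob');rect(M,pu&(Z>73)&(Z<90),'bar')
carts()
im=c['color'];cv2.imwrite('pics/w2c.png',cv2.resize(im[60:260,200:440],(720,600)))
E
```

```text
[485.90291206 230.08895289 328.03954948] [ 3.14087194e+00 -4.52599146e-04  1.59838545e+00] [-0.18789567  0.05523038 -0.8691204 ]
blk 2031 uv [320.  61.] [483.9 355.6] [56.9 44.9] 2.15 mean [484.2 359.3  63.7] z 43.0 68.0
blk 1179 uv [320. 100.] [485.8 322.7] [70.9 22.7] 2.22 mean [485.8 321.5  51.8] z 43.0 70.0
blk 90 uv [365. 137.] [538.6 282.5] [ 8. 23.] 4.64 mean [537.7 283.9  53.9] z 44.0 57.0
blk 1008 uv [321. 174.] [488.8 238.3] [70.1 22.6] 2.37 mean [489.2 239.6  51.6] z 43.0 69.0
hous 12518 uv [308. 122.] [485.5 300.6] [166.7 160.8] 2.43 mean [472.  296.2  33.9] z 28.0 40.0
hous 984 uv [385.  80.] [562.9 334.8] [19.3 99.9] 8.94 mean [559.3 345.3  33.7] z 29.0 37.0
knob 497 uv [373.  11.] [527.2 389.6] [19.3 17. ] 2.94 mean [526.7 389.5 121.5] z 115.0 124.0
bar 85 uv [359.   5.] [521.3 405.6] [ 7.6 13.6] 10.39 mean [519.6 406.   81. ] z 75.0 83.0
bar 1887 uv [373.  93.] [539.4 330. ] [ 22.8 117.8] 9.01 mean [538.2 328.   81.7] z 73.0 90.0
obj [ 599.7 -391.8  178.7   85.8] long axis rad 1.53 zmax 55.0
obj [552.9 113.8  41.1  90.7] long axis rad 1.765 zmax 47.0
obj [549.5  14.8  89.8  40.2] long axis rad 1.466 zmax 48.0
obj [490.  224.3 160.6  12.5] long axis rad 0.009 zmax 55.0
obj [ 452.2 -347.9  129.7  202.8] long axis rad 1.624 zmax 55.0
obj [426.8 120.4  90.1  39.5] long axis rad 1.4 zmax 46.0
obj [ 424.7 -115.3   89.3   41.5] long axis rad 1.545 zmax 47.0
```

View pics/w2c.png

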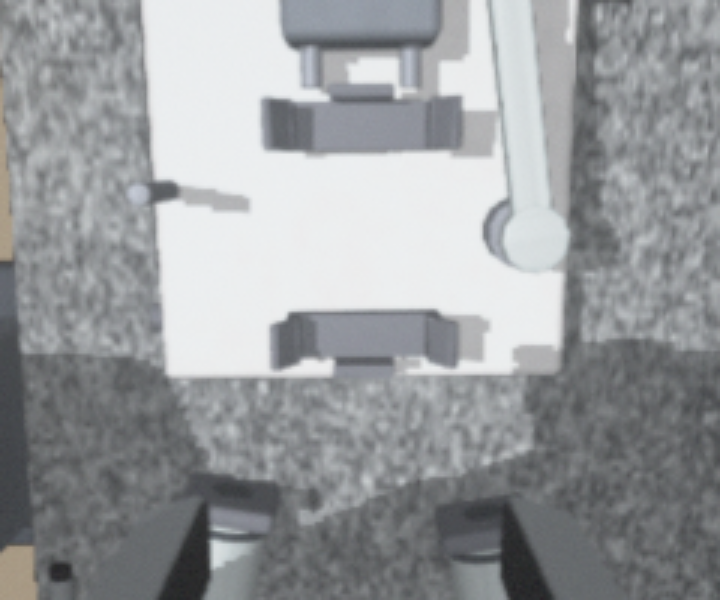

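Emit:
{"api": "drive_tool", "payload": {
  "rows": [
    {"offset": [0,0,0],"spin": 5.65,"jaw": 64},
    {"offset": [0,0,0],"spin": 5.65,"jaw": 64},
    {"offset": [-19.5,-6.6,10],"spin": 0,"jaw": 64},
    {"offset": [-19.5,-6.6,10],"spin": 0,"jaw": 64},
    {"offset": [-19.5,-6.6,10],"spin": 0,"jaw": 64},
    {"offset": [-19.5,-6.6,10],"spin": 0,"jaw": 64},
    {"offset": [-19.5,-6.6,10],"spin": 0,"jaw": 64},
    {"offset": [-19.5,-6.6,10],"spin": 0,"jaw": 64},
    {"offset": [0,0,30],"spin": 0,"jaw": 64},
    {"offset": [0,0,30],"spin": 0,"jaw": 64},
    {"offset": [0,0,30],"spin": 0,"jaw": 64},
    {"offset": [0,0,30],"spin": 0,"jaw": 64},
    {"offset": [0,0,20],"spin": 0,"jaw": 64},
    {"offset": [0,0,15],"spin": 0,"jaw": 64},
    {"offset": [0,0,10],"spin": 0,"jaw": 64},
    {"offset": [0,0,0],"spin": 0,"jaw": 64},
    {"offset": [0,0,0],"spin": 0,"jaw": 64}
  ]
}}

```text
clock: 13.1
eef_pos: [427.4, 121.5, 103.0]
eef_rot: [3.141, -0.0, 1.402]
wrist_force: [0.1, -0.3, 0.6]
finger_gap: 64.0
```

Emit:
{"api": "drive_tool", "payload": {
  "rows": [
    {"offset": [0,0,0],"spin": 0,"jaw": 30},
    {"offset": [0,0,0],"spin": 0,"jaw": 30},
    {"offset": [0,0,0],"spin": 0,"jaw": 30},
    {"offset": [0,0,0],"spin": 0,"jaw": 30},
    {"offset": [0,0,0],"spin": 0,"jaw": 30},
    {"offset": [0,0,0],"spin": 0,"jaw": 30},
    {"offset": [0,0,-10],"spin": 0,"jaw": 30},
    {"offset": [0,0,-20],"spin": 0,"jaw": 30},
    {"offset": [0,0,-30],"spin": 0,"jaw": 30},
    {"offset": [0,0,-30],"spin": 0,"jaw": 30},
    {"offset": [0,0,-20],"spin": 0,"jaw": 30},
    {"offset": [0,0,0],"spin": 0,"jaw": 30},
    {"offset": [0,0,0],"spin": 0,"jaw": 30},
    {"offset": [0,0,0],"spin": 0,"jaw": 30}
  ],
  "force": 40
}}

```text
clock: 14.5
eef_pos: [426.6, 121.2, 211.4]
eef_rot: [-3.14, 0.001, 1.402]
wrist_force: [0.4, -0.3, -3.2]
finger_gap: 35.1
```

```bash
cat >> h.py <<'E'
def tool(s): 
    from scipy.spatial.transform import Rotation as Ro
    return Ro.from_euler('xyz',s['eef_rot']).as_matrix(),s['eef_pos']
E
python3 - <<'E'
from h import *
for i in range(3):
    c=cam('wrist'); s=manip.read_state(); print(s['wrist_force'],s['finger_gap'])
R,p=tool(s); print(p)
M=cloud(c); T=(M-p)@R; np.save('w3T.npy',T); save('w3',c['color'])
b=(abs(T[...,0])<65)&(abs(T[...,1])<30)&(T[...,2]>45)&(T[...,2]<100)
l=cv2.connectedComponentsWithStats(b.astype(np.uint8))
for i in range(1,l[0]):
    if l[2][i,4]>50: P=T[l[1]==i]; print(l[2][i],P.min(0).round(1),P.max(0).round(1),P.mean(0).round(1))
E
```

```text
[ 0.13922209  0.51693694 -1.53942619] 35.206051258539176
[-0.77736929 -0.28691851 -2.55586416] 34.83907320663237
[-0.66205845  0.67766081 -2.07808343] 34.86759080230362
[426.81421952 121.20835704 211.7259803 ]
[  253   170   132   135 11315] [-39.1 -30.   45. ] [44.9 29.6 99.9] [14.2 -0.3 67.1]
[282 339  75   5 293] [-45.2 -20.   59.8] [-40.9  20.3  63.2] [-42.8  -0.1  61.6]
```

View pics/w3.png

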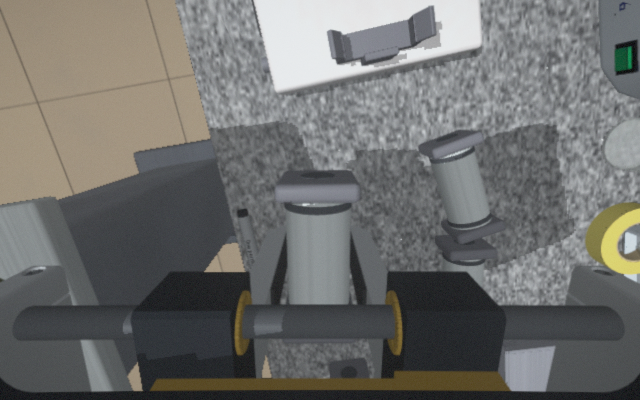

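Emit:
{"api": "drive_tool", "payload": {
  "rows": [
    {"offset": [0,0,0],"spin": -6.35,"jaw": 30},
    {"offset": [0,0,0],"spin": -6.35,"jaw": 30},
    {"offset": [-15.4,0.9,0],"spin": 0,"jaw": 30},
    {"offset": [-30.8,1.7,0],"spin": 0,"jaw": 30},
    {"offset": [-30.8,1.7,0],"spin": 0,"jaw": 30},
    {"offset": [-30.8,1.7,0],"spin": 0,"jaw": 30},
    {"offset": [-30.8,1.8,0],"spin": 0,"jaw": 30},
    {"offset": [-30.8,1.8,0],"spin": 0,"jaw": 30},
    {"offset": [-30.8,1.8,0],"spin": 0,"jaw": 30},
    {"offset": [-30.8,1.8,0],"spin": 0,"jaw": 30},
    {"offset": [-30.8,1.8,0],"spin": 0,"jaw": 30},
    {"offset": [-30.8,1.8,0],"spin": 0,"jaw": 30},
    {"offset": [-30.8,1.8,0],"spin": 0,"jaw": 30},
    {"offset": [-30.8,1.7,0],"spin": 0,"jaw": 30},
    {"offset": [-30.8,1.7,0],"spin": 0,"jaw": 30},
    {"offset": [-30.8,1.7,0],"spin": 0,"jaw": 30},
    {"offset": [-15.4,0.9,0],"spin": 0,"jaw": 30},
    {"offset": [0,0,0],"spin": 0,"jaw": 30},
    {"offset": [0,0,0],"spin": 0,"jaw": 30}
  ]
}}

```text
clock: 16.55
eef_pos: [474.2, -307.3, 212.1]
eef_rot: [-3.141, -0.001, 1.623]
wrist_force: [0.5, 0.2, -1.6]
finger_gap: 35.3
```

Run:
```python
from h import *
c=cam('wrist'); s=manip.read_state(); R,p=tool(s); print(p,s['eef_rot'][2],s['wrist_force'],s['finger_gap'])
M=cloud(c); Z=M[...,2];X,Y=M[...,0],M[...,1]
rect(M,(X>360)&(X<550)&(Y>-470)&(Y<-220)&(Z>40)&(Z<56),'rim')
c=cam('top'); M=cloud(c); Z=M[...,2];X,Y=M[...,0],M[...,1]
rect(M,(X>540)&(X<740)&(Y<-50)&(Y>-300)&(Z>14)&(Z<35),'trayrim'); rect(M,(X>590)&(X<730)&(Y<-50)&(Y>-300)&(Z>-4)&(Z<14),'trayfloor')
save('w4',cam('wrist')['color'])
```

```text
[ 474.25182862 -306.98376914  212.32330386] 1.623872833583278 [-0.4991588  -1.16945848 -1.71050794] 35.334295610065055
rim 2976 uv [275. 173.] [ 450.  -307.6] [131.1 120.9] 3.03 mean [ 437.2 -279.5   48.5] z 40.0 52.0
rim 913 uv [315. 347.] [ 477.6 -442.8] [90. 15.] 9.47 mean [ 478.1 -441.6   47.4] z 40.0 51.0
trayrim 352 uv [362. 171.] [ 649.8 -169.4] [203.1 131.1] 89.05 mean [ 654.5 -176.7   24.4] z 14.0 34.0
trayfloor 739 uv [366. 165.] [ 660.9 -175. ] [249.9 138.2] 89.9 mean [ 675.1 -192.4    0.8] z -4.0 10.0
trayfloor 2429 uv [359. 173.] [ 651.6 -169.4] [194.8 120.7] 88.76 mean [ 651.4 -169.3    4.2] z -4.0 14.0
```

View pics/w4.png

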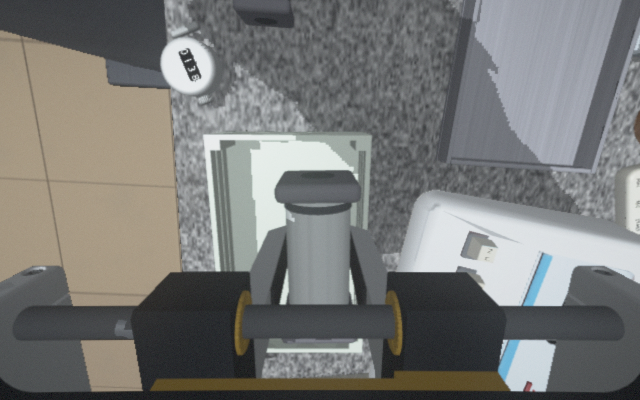

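Emit:
{"api": "drive_tool", "payload": {
  "rows": [
    {"offset": [0,0,20],"spin": 0,"jaw": 30},
    {"offset": [0,0,20],"spin": 0,"jaw": 30},
    {"offset": [0,0,20],"spin": 0,"jaw": 30},
    {"offset": [0,0,20],"spin": 0,"jaw": 30},
    {"offset": [0,0,13],"spin": 0,"jaw": 30},
    {"offset": [0,0,10],"spin": 0,"jaw": 30},
    {"offset": [0,0,0],"spin": 0,"jaw": 30},
    {"offset": [0,0,0],"spin": 0,"jaw": 30},
    {"offset": [0,0,0],"spin": 0,"jaw": 44},
    {"offset": [0,0,0],"spin": 0,"jaw": 44},
    {"offset": [0,0,0],"spin": 0,"jaw": 44},
    {"offset": [0,0,-15],"spin": 0,"jaw": 44},
    {"offset": [0,0,-25],"spin": 0,"jaw": 44},
    {"offset": [0,0,-30],"spin": 0,"jaw": 44},
    {"offset": [0,0,-30],"spin": 0,"jaw": 64},
    {"offset": [0,0,0],"spin": 0,"jaw": 64}
  ]
}}

```text
clock: 18.3
eef_pos: [475.3, -308.8, 215.0]
eef_rot: [3.136, 0.005, 1.623]
wrist_force: [0.5, -0.1, -0.0]
finger_gap: 56.6
```

Run:
```python
from h import *
c=carts(yr=(-225,230)); M=cloud(c);X,Y,Z=M[...,0],M[...,1],M[...,2]
rect(M,(X>400)&(X<505)&(Y>-440)&(Y<-250)&(Z>18)&(Z<60),'inbasket')
s=manip.read_state(); print(s['eef_pos'],s['eef_rot'],s['wrist_force'])
```

```text
obj [552.8 113.8  40.9  90.2] long axis rad 1.77 zmax 48.0
obj [549.2  14.7  89.8  39.7] long axis rad 1.467 zmax 46.0
obj [489.5 225.4 160.7  12.1] long axis rad 0.035 zmax 54.0
obj [ 424.6 -115.4   89.2   41.6] long axis rad 1.544 zmax 48.0
inbasket 205 uv [402. 229.] [ 472.  -292.6] [55.5 39.2] 88.22 mean [ 474.9 -286.3   41. ] z 18.0 53.0
[ 474.75039448 -308.38644222  212.53133122] [3.13808868e+00 2.92408967e-03 1.62332323e+00] [ 0.25253286  1.00227001 -0.17606991]
```

Emit:
{"api": "drive_tool", "payload": {
  "rows": [
    {"offset": [0,0,0],"spin": 4.5,"jaw": 64},
    {"offset": [27.5,-7.9,0],"spin": 0,"jaw": 64},
    {"offset": [27.5,-7.9,0],"spin": 0,"jaw": 64},
    {"offset": [27.5,-7.9,0],"spin": 0,"jaw": 64},
    {"offset": [27.5,-7.9,0],"spin": 0,"jaw": 64},
    {"offset": [27.5,-7.8,0],"spin": 0,"jaw": 64},
    {"offset": [27.5,-7.8,0],"spin": 0,"jaw": 64},
    {"offset": [27.5,-7.8,0],"spin": 0,"jaw": 64},
    {"offset": [0,0,0],"spin": 0,"jaw": 64},
    {"offset": [0,0,25],"spin": 0,"jaw": 64},
    {"offset": [0,0,25],"spin": 0,"jaw": 64},
    {"offset": [0,0,25],"spin": 0,"jaw": 64},
    {"offset": [0,0,20],"spin": 0,"jaw": 64},
    {"offset": [0,0,14.5],"spin": 0,"jaw": 64},
    {"offset": [0,0,0],"spin": 0,"jaw": 64},
    {"offset": [0,0,0],"spin": 0,"jaw": 64}
  ]
}}

```text
clock: 19.95
eef_pos: [424.2, -114.6, 99.9]
eef_rot: [-3.141, -0.0, 1.545]
wrist_force: [-0.3, -0.3, 1.0]
finger_gap: 64.3
```

Emit:
{"api": "drive_tool", "payload": {
  "rows": [
    {"offset": [0,0,0],"spin": 0,"jaw": 30},
    {"offset": [0,0,0],"spin": 0,"jaw": 30},
    {"offset": [0,0,0],"spin": 0,"jaw": 30},
    {"offset": [0,0,0],"spin": 0,"jaw": 30},
    {"offset": [0,0,0],"spin": 0,"jaw": 30},
    {"offset": [0,0,0],"spin": 0,"jaw": 30},
    {"offset": [0,0,-10],"spin": 0,"jaw": 30},
    {"offset": [0,0,-20],"spin": 0,"jaw": 30},
    {"offset": [0,0,-30],"spin": 0,"jaw": 30},
    {"offset": [0,0,-30],"spin": 0,"jaw": 30},
    {"offset": [0,0,-20],"spin": 0,"jaw": 30},
    {"offset": [0,0,0],"spin": 0,"jaw": 30},
    {"offset": [0,0,0],"spin": 0,"jaw": 30},
    {"offset": [0,0,0],"spin": 0,"jaw": 30}
  ],
  "force": 45
}}

```text
clock: 21.35
eef_pos: [423.8, -114.0, 208.9]
eef_rot: [-3.139, -0.001, 1.545]
wrist_force: [0.1, -0.5, -5.0]
finger_gap: 35.1
```

```bash
cat >> h.py <<'E'
def held():
    for i in range(3):
        c=cam('wrist'); s=manip.read_state(); print(s['wrist_force'].round(2),round(s['finger_gap'],1))
    R,p=tool(s); print(p.round(1),s['eef_rot'].round(3))
    T=(cloud(c)-p)@R
    b=(abs(T[...,0])<65)&(abs(T[...,1])<30)&(T[...,2]>45)&(T[...,2]<100)
    l=cv2.connectedComponentsWithStats(b.astype(np.uint8))
    for i in range(1,l[0]):
        if l[2][i,4]>50: P=T[l[1]==i]; print(l[2][i],P.min(0).round(1),P.max(0).round(1),P.mean(0).round(1))
    return c
E
python3 - <<'E'
from h import *
held()
E
```

```text
[ 1.1  -0.31 -4.64] 35.1
[ 0.22 -0.09 -4.8 ] 35.4
[ 0.46  0.22 -3.82] 35.5
[ 424.  -114.1  209.2] [-3.140e+00 -1.000e-03  1.545e+00]
[  253   174   132   131 11158] [-40.5 -30.   45. ] [43.5 29.9 97.8] [14.5 -0.2 65. ]
[280 339  79  10 756] [-46.9 -21.1  57.5] [-38.4  21.5  62.9] [-42.5   0.2  59.2]
```

Emit:
{"api": "drive_tool", "payload": {
  "rows": [
    {"offset": [0,0,0],"spin": -3.8,"jaw": 30},
    {"offset": [15,3,0],"spin": 0,"jaw": 30},
    {"offset": [29,5.8,0],"spin": 0,"jaw": 30},
    {"offset": [29,5.8,0],"spin": 0,"jaw": 30},
    {"offset": [29,5.8,0],"spin": 0,"jaw": 30},
    {"offset": [29,5.8,0],"spin": 0,"jaw": 30},
    {"offset": [29,5.8,0],"spin": 0,"jaw": 30},
    {"offset": [29,5.8,0],"spin": 0,"jaw": 30},
    {"offset": [29,5.8,0],"spin": 0,"jaw": 30},
    {"offset": [29,5.8,0],"spin": 0,"jaw": 30},
    {"offset": [29,5.8,0],"spin": 0,"jaw": 30},
    {"offset": [29,5.9,0],"spin": 0,"jaw": 30},
    {"offset": [29,5.9,0],"spin": 0,"jaw": 30},
    {"offset": [29,5.9,0],"spin": 0,"jaw": 30},
    {"offset": [15,3,0],"spin": 0,"jaw": 30},
    {"offset": [15,3.1,0],"spin": 0,"jaw": 30},
    {"offset": [0,0,0],"spin": 0,"jaw": 30},
    {"offset": [0,0,0],"spin": 0,"jaw": 30}
  ]
}}

```text
clock: 23.3
eef_pos: [487.4, 281.2, 209.8]
eef_rot: [-3.141, 0.0, 1.611]
wrist_force: [0.2, -0.8, -4.5]
finger_gap: 35.2
```

Run:
```python
from h import *
c=held(); save('w5',c['color']); M=cloud(c);X,Y,Z=M[...,0],M[...,1],M[...,2]
pu=(X>390)&(X<600)&(Y>190)&(Y<420)
rect(M,pu&(Z>43)&(Z<72),'blk',30)
```

```text
[ 0.25 -1.13 -5.24] 35.1
[ 0.42  0.64 -4.83] 35.0
[-0.05  0.52 -4.45] 35.0
[487.5 280.9 210.1] [-3.141  0.     1.61 ]
[  253   174   132   131 11152] [-40.8 -29.8  45.1] [43.4 29.8 98.2] [14.4 -0.  65. ]
[280 339  79  10 758] [-46.7 -20.7  57.4] [-38.6  21.7  62.6] [-42.6   0.3  59.1]
blk 3795 uv [318. 109.] [484.3 355. ] [56.3 43.2] 2.4 mean [484.2 359.9  64.3] z 49.0 68.0
blk 2302 uv [318. 161.] [485.7 322.9] [70.9 23.1] 2.37 mean [485.8 321.8  52. ] z 43.0 69.0
blk 141 uv [224. 192.] [413.  295.5] [4.1 7.9] 35.09 mean [413.5 296.2  58.1] z 43.0 72.0
blk 257 uv [382. 208.] [538.3 284.1] [22.9  7.5] 81.83 mean [538.2 286.2  53.2] z 43.0 60.0
```

View pics/w5.png

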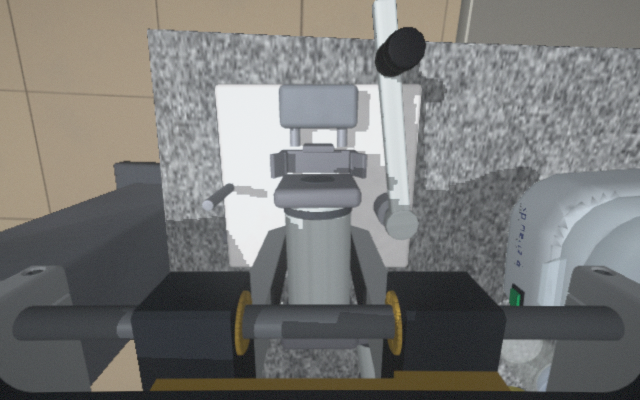

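Emit:
{"api": "drive_tool", "payload": {
  "rows": [
    {"offset": [1.2,0,10],"spin": 0,"jaw": 30},
    {"offset": [0,0,15],"spin": 0,"jaw": 30},
    {"offset": [0,0,10],"spin": 0,"jaw": 30},
    {"offset": [0,0,8],"spin": 0,"jaw": 30},
    {"offset": [0,0,5],"spin": 0,"jaw": 30},
    {"offset": [0,0,5],"spin": 0,"jaw": 30},
    {"offset": [0,0,4],"spin": 0,"jaw": 30},
    {"offset": [0,0,3],"spin": 0,"jaw": 30},
    {"offset": [0,0,3],"spin": 0,"jaw": 30},
    {"offset": [0,0,1],"spin": 0,"jaw": 30},
    {"offset": [0,0,0],"spin": 0,"jaw": 30},
    {"offset": [0,0,0],"spin": 0,"jaw": 30}
  ]
}}

```text
clock: 24.65
eef_pos: [487.4, 282.9, 146.3]
eef_rot: [3.141, -0.0, 1.611]
wrist_force: [-0.1, -0.2, -4.7]
finger_gap: 34.8
```

Emit:
{"api": "drive_tool", "payload": {
  "rows": [
    {"offset": [0,0,1],"spin": 0,"jaw": 30},
    {"offset": [0,0,1],"spin": 0,"jaw": 30},
    {"offset": [0,0,0],"spin": 0,"jaw": 30},
    {"offset": [0,0,0],"spin": 0,"jaw": 48},
    {"offset": [0,0,0],"spin": 0,"jaw": 48},
    {"offset": [0,0,0],"spin": 0,"jaw": 48},
    {"offset": [0,0,-10],"spin": 0,"jaw": 48},
    {"offset": [0,0,-20],"spin": 0,"jaw": 48},
    {"offset": [0,0,-30],"spin": 0,"jaw": 48},
    {"offset": [0,0,-30],"spin": 0,"jaw": 48},
    {"offset": [-10,0,-30],"spin": 0,"jaw": 48},
    {"offset": [-20,0,-30],"spin": 0,"jaw": 48},
    {"offset": [-20,0,-20],"spin": 0,"jaw": 48},
    {"offset": [0,0,0],"spin": 0,"jaw": 48},
    {"offset": [0,0,0],"spin": 0,"jaw": 48}
  ]
}}

```text
clock: 26.15
eef_pos: [489.3, 233.0, 314.3]
eef_rot: [3.141, -0.0, 1.61]
wrist_force: [0.5, 0.6, 0.2]
finger_gap: 48.0
```

Run:
```python
from h import *
s=manip.read_state();print(s['eef_pos'],s['eef_rot'],s['wrist_force'])
c=cam('wrist'); M=cloud(c);X,Y,Z=M[...,0],M[...,1],M[...,2]
pu=(X>390)&(X<600)&(Y>190)&(Y<420)
rect(M,pu&(Z>76)&(Z<95)&(X<525),'cart');rect(M,pu&(Z>115)&(Z<130),'knob')
im=c['color'];cv2.imwrite('pics/w6c.png',cv2.resize(im[20:260,180:468],(720,600)))
carts(yr=(-225,230))
```

```text
[489.30297806 232.97513258 314.29594227] [ 3.14100300e+00 -3.76305797e-04  1.61032883e+00] [0.50921708 0.57903978 0.1546255 ]
cart 180 uv [360.  22.] [520.9 387.3] [ 7.7 44.5] 2.43 mean [521.  390.5  83.9] z 76.0 95.0
cart 2812 uv [319. 142.] [488.  280.4] [41.5 89.9] 2.73 mean [487.7 282.2  82.2] z 76.0 88.0
cart 81 uv [241. 127.] [411.5 294.3] [7.8 7.5] 1.39 mean [412.  294.5  87.5] z 77.0 92.0
knob 523 uv [374.  11.] [527.1 389.1] [19.1 15.8] 3.62 mean [526.8 389.1 121.5] z 115.0 124.0
obj [552.7 113.8  40.7  90. ] long axis rad 1.768 zmax 48.0
obj [549.3  14.8  89.6  39.9] long axis rad 1.467 zmax 48.0
obj [489.9 224.9 160.8  13. ] long axis rad 0.026 zmax 55.0
```

View pics/w6c.png

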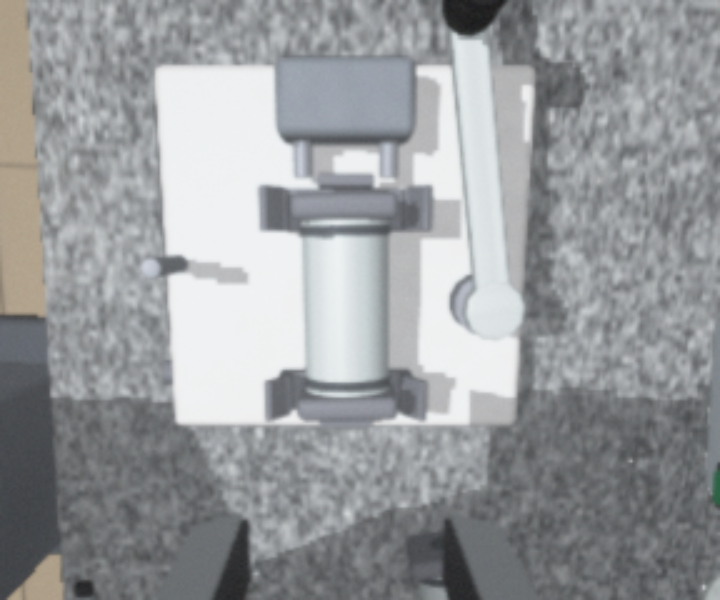

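Emit:
{"api": "drive_tool", "payload": {
  "rows": [
    {"offset": [25.8,7.4,0],"spin": 0,"jaw": 48},
    {"offset": [25.8,7.4,0],"spin": 0,"jaw": 48},
    {"offset": [25.8,7.4,0],"spin": 0,"jaw": 48},
    {"offset": [25.8,7.4,0],"spin": 0,"jaw": 48},
    {"offset": [25.8,7.4,0],"spin": 0,"jaw": 48},
    {"offset": [25.8,7.4,0],"spin": 0,"jaw": 48},
    {"offset": [0,0,0],"spin": 8.2,"jaw": 48},
    {"offset": [0,0,0],"spin": 8.2,"jaw": 48},
    {"offset": [0,0,0],"spin": 8.2,"jaw": 48},
    {"offset": [0,0,0],"spin": 8.2,"jaw": 48},
    {"offset": [0,0,0],"spin": 8.2,"jaw": 48},
    {"offset": [0,0,0],"spin": 8.2,"jaw": 48},
    {"offset": [0,0,0],"spin": 8.2,"jaw": 48},
    {"offset": [0,0,0],"spin": 8.2,"jaw": 48},
    {"offset": [0,0,0],"spin": 8.2,"jaw": 48},
    {"offset": [0,0,0],"spin": 8.2,"jaw": 48},
    {"offset": [0,0,0],"spin": 0,"jaw": 48},
    {"offset": [0,0,0],"spin": 0,"jaw": 48}
  ]
}}

```text
clock: 28.05
eef_pos: [527.2, 389.9, 313.2]
eef_rot: [3.141, 0.001, 0.185]
wrist_force: [-0.2, 0.5, -0.7]
finger_gap: 47.9
```

Emit:
{"api": "drive_tool", "payload": {
  "rows": [
    {"offset": [0,0,20],"spin": 0,"jaw": 48},
    {"offset": [0,0,25],"spin": 0,"jaw": 48},
    {"offset": [0,0,25],"spin": 0,"jaw": 48},
    {"offset": [0,0,25],"spin": 0,"jaw": 48},
    {"offset": [0,0,15],"spin": 0,"jaw": 48},
    {"offset": [0,0,13],"spin": 0,"jaw": 48},
    {"offset": [0,0,0],"spin": 0,"jaw": 48},
    {"offset": [0,0,0],"spin": 0,"jaw": 14},
    {"offset": [0,0,0],"spin": 0,"jaw": 14},
    {"offset": [0,0,0],"spin": 0,"jaw": 14},
    {"offset": [0,0,0],"spin": 0,"jaw": 14},
    {"offset": [0,0,0],"spin": 0,"jaw": 14},
    {"offset": [0,0,0],"spin": 0,"jaw": 14},
    {"offset": [0,0,-5],"spin": 0,"jaw": 14},
    {"offset": [0,0,-5],"spin": 0,"jaw": 14},
    {"offset": [0,0,-5],"spin": 0,"jaw": 14},
    {"offset": [0,0,-5],"spin": 0,"jaw": 14},
    {"offset": [0,0,-5],"spin": 0,"jaw": 14},
    {"offset": [0,0,-4],"spin": 0,"jaw": 14},
    {"offset": [0,0,0],"spin": 0,"jaw": 14}
  ],
  "force": 40
}}

```text
clock: 30.05
eef_pos: [527.5, 389.4, 220.6]
eef_rot: [-3.141, -0.0, 0.18]
wrist_force: [-1.0, 4.0, -7.3]
finger_gap: 19.2
```

Emit:
{"api": "drive_tool", "payload": {
  "rows": [
    {"offset": [-7.65,0.29,0],"spin": -3.99,"jaw": 14},
    {"offset": [-7.65,0.29,0],"spin": -3.99,"jaw": 14},
    {"offset": [-7.65,0.29,0],"spin": -3.99,"jaw": 14},
    {"offset": [-7.65,0.29,0],"spin": -3.99,"jaw": 14},
    {"offset": [-7.65,0.29,0],"spin": -3.99,"jaw": 14},
    {"offset": [-7.65,0.29,0],"spin": -3.99,"jaw": 14},
    {"offset": [-7.65,0.29,0],"spin": -3.99,"jaw": 14},
    {"offset": [-7.65,0.29,0],"spin": -3.99,"jaw": 14},
    {"offset": [-7.65,0.29,0],"spin": -3.99,"jaw": 14},
    {"offset": [-7.65,0.29,0],"spin": -3.99,"jaw": 14},
    {"offset": [-7.65,0.29,0],"spin": -3.99,"jaw": 14},
    {"offset": [-7.65,0.29,0],"spin": -3.99,"jaw": 14},
    {"offset": [-7.65,0.29,0],"spin": -3.99,"jaw": 14},
    {"offset": [-7.65,0.29,0],"spin": -3.99,"jaw": 14},
    {"offset": [-7.65,0.29,0],"spin": -3.99,"jaw": 14},
    {"offset": [-7.65,0.29,0],"spin": -3.99,"jaw": 14},
    {"offset": [-7.65,0.29,0],"spin": -3.99,"jaw": 14},
    {"offset": [-7.65,0.29,0],"spin": -3.99,"jaw": 14},
    {"offset": [-7.65,0.29,0],"spin": -3.99,"jaw": 14}
  ]
}}

```text
clock: 31.95
eef_pos: [437.8, 287.5, 220.0]
eef_rot: [-3.141, 0.001, 1.506]
wrist_force: [3.5, 1.4, -8.6]
finger_gap: 19.2
```

Emit:
{"api": "drive_tool", "payload": {
  "rows": [
    {"offset": [-3.6,0.1,0],"spin": -2,"jaw": 14},
    {"offset": [-3.5,0,0],"spin": -2,"jaw": 14},
    {"offset": [0,0,0],"spin": 0,"jaw": 14},
    {"offset": [0,0,0],"spin": 0,"jaw": 14}
  ]
}}

```text
clock: 32.35
eef_pos: [437.6, 280.9, 220.0]
eef_rot: [-3.141, 0.001, 1.572]
wrist_force: [2.1, 0.4, -8.8]
finger_gap: 19.2
```

Emit:
{"api": "drive_tool", "payload": {
  "rows": [
    {"offset": [-0.8,0,0],"spin": 0,"jaw": 14},
    {"offset": [0,0,4],"spin": 0,"jaw": 14},
    {"offset": [0,0,4],"spin": 0,"jaw": 14},
    {"offset": [0,0,4],"spin": 0,"jaw": 14},
    {"offset": [0,0,4],"spin": 0,"jaw": 14},
    {"offset": [0,0,2],"spin": 0,"jaw": 14},
    {"offset": [0,0,0],"spin": 0,"jaw": 14},
    {"offset": [0,0,0],"spin": 0,"jaw": 14}
  ]
}}

```text
clock: 33.15
eef_pos: [437.5, 280.6, 202.8]
eef_rot: [3.141, -0.0, 1.573]
wrist_force: [-5.0, 0.1, 5.2]
finger_gap: 19.2
```

Emit:
{"api": "drive_tool", "payload": {
  "rows": [
    {"offset": [0,0,-0.5],"spin": 0,"jaw": 14},
    {"offset": [0,0,0],"spin": 0,"jaw": 46},
    {"offset": [0,0,0],"spin": 0,"jaw": 46},
    {"offset": [0,0,0],"spin": 0,"jaw": 46},
    {"offset": [0,0,0],"spin": 0,"jaw": 46},
    {"offset": [0,0,-20],"spin": 0,"jaw": 46},
    {"offset": [0,0,-30],"spin": 0,"jaw": 46},
    {"offset": [-10,10,-30],"spin": 0,"jaw": 46},
    {"offset": [-20,20,-20],"spin": 0,"jaw": 60},
    {"offset": [-20,20,0],"spin": 0,"jaw": 60},
    {"offset": [0,0,0],"spin": 0,"jaw": 60},
    {"offset": [0,0,0],"spin": 0,"jaw": 60}
  ]
}}

```text
clock: 34.35
eef_pos: [487.6, 230.4, 302.3]
eef_rot: [-3.141, 0.0, 1.572]
wrist_force: [-0.1, 0.7, -0.2]
finger_gap: 59.9
```

Run:
```python
from h import *
s=manip.read_state();print(s['eef_pos'],s['eef_rot'],s['wrist_force'])
c=cam('wrist'); M=cloud(c);X,Y,Z=M[...,0],M[...,1],M[...,2]
pu=(X>390)&(X<600)&(Y>190)&(Y<420)
rect(M,pu&(Z>122)&(Z<145),'knob');rect(M,pu&(Z>89)&(Z<100)&(abs(Y-282)<15),'bar')
im=c['color'];cv2.imwrite('pics/w7c.png',cv2.resize(im[60:260,180:420],(720,600)))
carts(yr=(-225,230))
```

```text
[487.61566254 230.38450006 302.26751694] [-3.14096935e+00  1.40335041e-04  1.57180522e+00] [-0.06631629  0.67990775 -0.22573656]
knob 548 uv [257. 145.] [437.7 282. ] [19.5 20.6] 46.52 mean [438.3 282.3 131.4] z 122.0 134.0
bar 1991 uv [338. 141.] [501.7 282.6] [113.9  22.9] 0.53 mean [505.1 282.6  92.5] z 89.0 99.0
bar 276 uv [236. 142.] [412.7 281.4] [21.2 13.1] 0.18 mean [411.  281.9  92.2] z 90.0 94.0
obj [552.9 113.4  40.8  90.3] long axis rad 1.766 zmax 47.0
obj [549.6  14.9  89.8  40.3] long axis rad 1.467 zmax 50.0
obj [489.7 223.5 160.6  13.1] long axis rad 0.003 zmax 53.0
```

View pics/w7c.png

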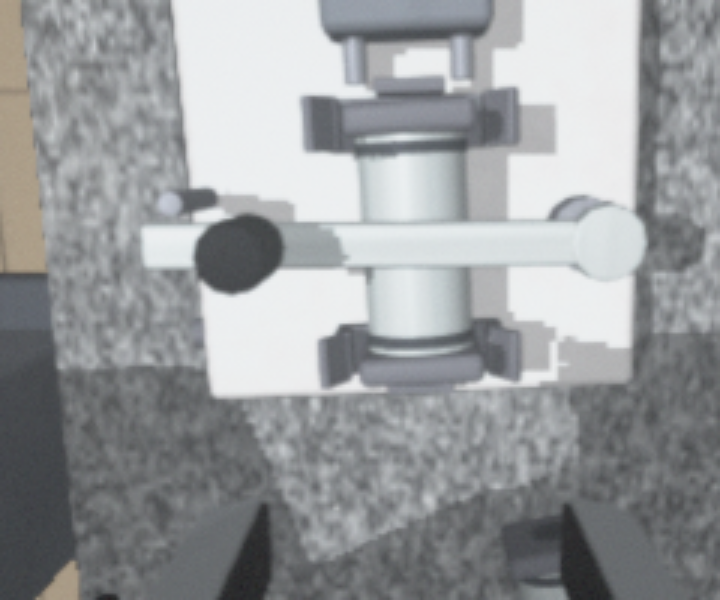

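Emit:
{"api": "drive_tool", "payload": {
  "rows": [
    {"offset": [0,0,0],"spin": -5.55,"jaw": 64},
    {"offset": [0,0,0],"spin": -5.55,"jaw": 64},
    {"offset": [-21.1,6.9,0],"spin": 0,"jaw": 64},
    {"offset": [-21.1,6.9,0],"spin": 0,"jaw": 64},
    {"offset": [-21.1,6.9,10],"spin": 0,"jaw": 64},
    {"offset": [-21.1,6.9,15],"spin": 0,"jaw": 64},
    {"offset": [-21.1,7,15],"spin": 0,"jaw": 64},
    {"offset": [-21,7,20],"spin": 0,"jaw": 64},
    {"offset": [0,0,30],"spin": 0,"jaw": 64},
    {"offset": [0,0,30],"spin": 0,"jaw": 64},
    {"offset": [0,0,30],"spin": 0,"jaw": 64},
    {"offset": [0,0,25],"spin": 0,"jaw": 64},
    {"offset": [0,0,15],"spin": 0,"jaw": 64},
    {"offset": [0,0,10],"spin": 0,"jaw": 64},
    {"offset": [0,0,0],"spin": 0,"jaw": 64},
    {"offset": [0,0,0],"spin": 0,"jaw": 64}
  ]
}}

```text
clock: 36.05
eef_pos: [553.4, 114.8, 103.5]
eef_rot: [3.14, 0.0, 1.767]
wrist_force: [-0.1, -0.3, 0.1]
finger_gap: 64.1
```

Emit:
{"api": "drive_tool", "payload": {
  "rows": [
    {"offset": [0,0,0],"spin": 0,"jaw": 30},
    {"offset": [0,0,0],"spin": 0,"jaw": 30},
    {"offset": [0,0,0],"spin": 0,"jaw": 30},
    {"offset": [0,0,0],"spin": 0,"jaw": 30},
    {"offset": [0,0,0],"spin": 0,"jaw": 30},
    {"offset": [0,0,0],"spin": 0,"jaw": 30},
    {"offset": [0,0,-10],"spin": 0,"jaw": 30},
    {"offset": [0,0,-20],"spin": 0,"jaw": 30},
    {"offset": [0,0,-30],"spin": 0,"jaw": 30},
    {"offset": [0,0,-30],"spin": 0,"jaw": 30},
    {"offset": [0,0,-20],"spin": 0,"jaw": 30},
    {"offset": [0,0,0],"spin": 0,"jaw": 30},
    {"offset": [0,0,0],"spin": 0,"jaw": 30},
    {"offset": [0,0,0],"spin": 0,"jaw": 30}
  ],
  "force": 45
}}

```text
clock: 37.45
eef_pos: [552.5, 114.5, 211.0]
eef_rot: [-3.139, -0.0, 1.767]
wrist_force: [-0.7, 0.5, -5.6]
finger_gap: 34.9
```

Run:
```python
from h import *
held()
```

```text
[-0.6   0.04 -4.98] 35.4
[-0.23 -0.83 -4.7 ] 35.0
[-0.39  0.16 -5.32] 35.3
[552.8 114.5 211.5] [-3.14  -0.     1.767]
[  253   170   132   135 11332] [-39.  -29.8  45. ] [45.1 29.9 99.9] [14.3  0.1 67.2]
[281 339  75   4 291] [-44.8 -20.2  60.4] [-40.8  20.2  63.5] [-42.8   0.   61.9]
```

Emit:
{"api": "drive_tool", "payload": {
  "rows": [
    {"offset": [0,0,0],"spin": 6.2,"jaw": 30},
    {"offset": [0,0,0],"spin": 6.2,"jaw": 30},
    {"offset": [-24.2,8,0],"spin": 0,"jaw": 30},
    {"offset": [-24.2,8,0],"spin": 0,"jaw": 30},
    {"offset": [-24.2,8,0],"spin": 0,"jaw": 30},
    {"offset": [-24.2,8,0],"spin": 0,"jaw": 30},
    {"offset": [-24.2,8,0],"spin": 0,"jaw": 30},
    {"offset": [-24.2,8,0],"spin": 0,"jaw": 30},
    {"offset": [-24.2,8,0],"spin": 0,"jaw": 30},
    {"offset": [-24.2,8,0],"spin": 0,"jaw": 30},
    {"offset": [-24.2,8,0],"spin": 0,"jaw": 30},
    {"offset": [-24.2,8,0],"spin": 0,"jaw": 30},
    {"offset": [0,0,0],"spin": 0,"jaw": 30},
    {"offset": [0,0,0],"spin": 0,"jaw": 30}
  ]
}}

```text
clock: 39.0
eef_pos: [627.8, -129.2, 211.7]
eef_rot: [-3.14, -0.0, 1.549]
wrist_force: [-0.2, 0.9, -5.4]
finger_gap: 34.9
```

Run:
```python
from h import *
s=manip.read_state();print(s['eef_pos'],s['eef_rot'],s['wrist_force'])
M=np.load('top0.npy'); P=M[np.isfinite(M[...,0])]
for x in range(690,790,20):
    print(x,[(y,int(q[:,2].max())) for y in range(-280,0,20) for q in [P[(P[:,0]>=x)&(P[:,0]<x+20)&(P[:,1]>=y)&(P[:,1]<y+20)]] if len(q)])
c=cam('wrist');M=cloud(c);X,Y,Z=M[...,0],M[...,1],M[...,2]
rect(M,(X>560)&(X<740)&(Y<-50)&(Y>-290)&(Z>12)&(Z<35),'trayrim');rect(M,(X>560)&(X<715)&(Y<-50)&(Y>-290)&(Z>2.5)&(Z<12),'fl')
save('w8',c['color'])
```

```text
[ 627.81402872 -129.18741315  211.70843621] [-3.14021265e+00 -4.77313592e-04  1.54934820e+00] [-0.2042486   0.92170436 -5.39670888]
690 [(-280, 734), (-260, 733), (-240, 733), (-220, 734), (-200, 733), (-180, 734), (-160, 733), (-140, 734), (-120, 733), (-100, 734), (-80, 733), (-60, 733), (-40, 733), (-20, 733)]
710 [(-280, 825), (-260, 827), (-240, 833), (-220, 837), (-200, 734), (-180, 733), (-160, 733), (-140, 733), (-120, 734), (-100, 733), (-80, 733), (-60, 733), (-40, 733), (-20, 733)]
730 [(-280, 818), (-260, 787), (-240, 784), (-220, 823), (-200, 801), (-180, 797), (-160, 798), (-140, 798), (-120, 799), (-100, 798), (-80, 799), (-60, 799), (-40, 799), (-20, 799)]
750 [(-280, 21), (-260, 78), (-240, 96), (-220, 97), (-200, 792), (-180, 731), (-160, 101), (-140, 64), (-120, 796), (-100, 797), (-80, 798), (-60, 798), (-40, 799), (-20, 798)]
770 [(-280, 23), (-260, 77), (-240, 98), (-220, 97), (-200, 79), (-180, 70), (-160, 63), (-140, 65), (-120, 99), (-100, 97), (-80, 63), (-60, 64), (-40, 65), (-20, 101)]
trayrim 1462 uv [432. 175.] [ 727.6 -110. ] [ 13.  120.6] 2.65 mean [ 725.6 -106.9   30.7] z 12.0 35.0
trayrim 2623 uv [360. 174.] [ 650.4 -135.1] [135.9 130.2] 88.77 mean [ 665.2 -106.2   23.3] z 12.0 28.0
fl 8458 uv [363. 181.] [ 650.4 -141.3] [136.5 123. ] 88.79 mean [ 670.4 -116.5    4. ] z 3.0 12.0
fl 163 uv [282. 214.] [ 592.1 -145.7] [27.2  6. ] 89.63 mean [ 591.6 -146.6    4.6] z 3.0 12.0
fl 121 uv [285. 290.] [ 591.8 -226.6] [41.3  5.5] 77.57 mean [ 590.6 -229.4    4.3] z 3.0 12.0
fl 132 uv [352. 290.] [ 659.9 -228.4] [ 5.3 42. ] 10.88 mean [ 660.9 -232.     3.7] z 3.0 6.0
```

View pics/w8.png

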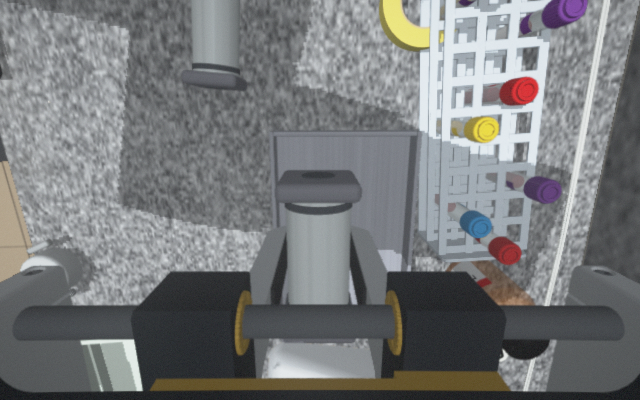

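Emit:
{"api": "drive_tool", "payload": {
  "rows": [
    {"offset": [0,3,20],"spin": 0,"jaw": 30},
    {"offset": [0,0,20],"spin": 0,"jaw": 30},
    {"offset": [0,0,20],"spin": 0,"jaw": 30},
    {"offset": [0,0,20],"spin": 0,"jaw": 30},
    {"offset": [0,0,12],"spin": 0,"jaw": 30},
    {"offset": [0,0,10],"spin": 0,"jaw": 30},
    {"offset": [0,0,0],"spin": 0,"jaw": 30},
    {"offset": [0,0,0],"spin": 0,"jaw": 30},
    {"offset": [0,0,0],"spin": 0,"jaw": 44},
    {"offset": [0,0,0],"spin": 0,"jaw": 44},
    {"offset": [0,0,0],"spin": 0,"jaw": 44},
    {"offset": [0,0,-15],"spin": 0,"jaw": 44},
    {"offset": [0,0,-25],"spin": 0,"jaw": 44},
    {"offset": [0,0,-30],"spin": 0,"jaw": 44},
    {"offset": [0,0,-30],"spin": 0,"jaw": 64},
    {"offset": [0,0,0],"spin": 0,"jaw": 64},
    {"offset": [0,0,0],"spin": 0,"jaw": 64}
  ]
}}

```text
clock: 40.75
eef_pos: [631.1, -129.1, 212.0]
eef_rot: [3.14, 0.0, 1.55]
wrist_force: [0.2, -0.5, -0.0]
finger_gap: 63.0
```

Run:
```python
from h import *
s=manip.read_state();print(s['eef_pos'],s['eef_rot'],s['wrist_force'])
c=carts(yr=(-225,230)); M=cloud(c);X,Y,Z=M[...,0],M[...,1],M[...,2]
rect(M,(X>596)&(X<705)&(Y>-260)&(Y<-75)&(Z>15)&(Z<70),'intray',40)
```

```text
[ 631.13342884 -129.09162154  211.97041849] [3.13973887e+00 4.58287835e-04 1.55015937e+00] [ 0.16078727 -0.4758783  -0.04066484]
obj [549.4  14.8  89.7  39.8] long axis rad 1.465 zmax 47.0
obj [489.6 226.1 160.7  12.7] long axis rad 0.039 zmax 55.0
```

Emit:
{"api": "drive_tool", "payload": {
  "rows": [
    {"offset": [0,0,0],"spin": 4.9,"jaw": 64},
    {"offset": [22.5,-16.1,0],"spin": 0,"jaw": 64},
    {"offset": [22.5,-16.1,0],"spin": 0,"jaw": 64},
    {"offset": [22.5,-16.1,0],"spin": 0,"jaw": 64},
    {"offset": [22.5,-16.1,0],"spin": 0,"jaw": 64},
    {"offset": [22.5,-16.1,0],"spin": 0,"jaw": 64},
    {"offset": [22.3,-16,0],"spin": 0,"jaw": 64},
    {"offset": [0,0,0],"spin": 0,"jaw": 64},
    {"offset": [0,0,25],"spin": 0,"jaw": 64},
    {"offset": [0,0,25],"spin": 0,"jaw": 64},
    {"offset": [0,0,25],"spin": 0,"jaw": 64},
    {"offset": [0,0,20],"spin": 0,"jaw": 64},
    {"offset": [0,0,14],"spin": 0,"jaw": 64},
    {"offset": [0,0,0],"spin": 0,"jaw": 64},
    {"offset": [0,0,0],"spin": 0,"jaw": 64}
  ]
}}

```text
clock: 42.3
eef_pos: [549.6, 15.0, 102.0]
eef_rot: [3.142, 0.0, 1.464]
wrist_force: [-0.4, -1.2, -0.0]
finger_gap: 63.8
```

Emit:
{"api": "drive_tool", "payload": {
  "rows": [
    {"offset": [0,0,0],"spin": 0,"jaw": 30},
    {"offset": [0,0,0],"spin": 0,"jaw": 30},
    {"offset": [0,0,0],"spin": 0,"jaw": 30},
    {"offset": [0,0,0],"spin": 0,"jaw": 30},
    {"offset": [0,0,0],"spin": 0,"jaw": 30},
    {"offset": [0,0,0],"spin": 0,"jaw": 30},
    {"offset": [0,0,-10],"spin": 0,"jaw": 30},
    {"offset": [0,0,-20],"spin": 0,"jaw": 30},
    {"offset": [0,0,-30],"spin": 0,"jaw": 30},
    {"offset": [0,0,-30],"spin": 0,"jaw": 30},
    {"offset": [0,0,-20],"spin": 0,"jaw": 30},
    {"offset": [0,0,0],"spin": 0,"jaw": 30},
    {"offset": [0,0,0],"spin": 0,"jaw": 30},
    {"offset": [0,0,0],"spin": 0,"jaw": 30}
  ],
  "force": 45
}}

```text
clock: 43.7
eef_pos: [548.9, 15.2, 210.2]
eef_rot: [-3.139, 0.0, 1.465]
wrist_force: [0.7, 0.5, -1.9]
finger_gap: 35.0
```

Run:
```python
from h import *
held()
c=cam('top'); M=cloud(c);X,Y,Z=M[...,0],M[...,1],M[...,2]
rect(M,(X>596)&(X<705)&(Y>-260)&(Y<-75)&(Z>15)&(Z<70),'intray',40)
rect(M,(X>400)&(X<505)&(Y>-440)&(Y<-255)&(Z>18)&(Z<60),'inbasket',40)
```

```text
[-0.12 -0.61 -2.42] 34.9
[ 0.59  0.74 -2.3 ] 35.4
[-0.6  -0.28 -1.59] 35.0
[549.1  15.2 210.6] [-3.14   0.     1.465]
[  252   170   133   135 11405] [-38.2 -30.   45. ] [ 45.4  29.7 100. ] [14.6 -0.2 66.4]
[281 339  76   5 366] [-45.4 -20.5  59.4] [-40.   20.3  62.9] [-42.4  -0.3  60.8]
intray 373 uv [348. 179.] [ 631.5 -129.8] [88.1 43.2] 88.46 mean [ 630.1 -130.1   41.2] z 19.0 53.0
inbasket 402 uv [410. 228.] [ 474.7 -311.1] [39.8 91.5] 2.81 mean [ 474.9 -310.    41.2] z 21.0 53.0
```

Emit:
{"api": "drive_tool", "payload": {
  "rows": [
    {"offset": [0,0,0],"spin": -4.55,"jaw": 30},
    {"offset": [0,0,0],"spin": -4.55,"jaw": 30},
    {"offset": [-14.3,-5,0],"spin": 0,"jaw": 30},
    {"offset": [-28.5,-9.9,0],"spin": 0,"jaw": 30},
    {"offset": [-28.5,-9.9,0],"spin": 0,"jaw": 30},
    {"offset": [-28.5,-9.9,0],"spin": 0,"jaw": 30},
    {"offset": [-28.5,-9.9,0],"spin": 0,"jaw": 30},
    {"offset": [-28.5,-9.9,0],"spin": 0,"jaw": 30},
    {"offset": [-28.5,-9.9,0],"spin": 0,"jaw": 30},
    {"offset": [-28.5,-9.9,0],"spin": 0,"jaw": 30},
    {"offset": [-28.5,-9.9,0],"spin": 0,"jaw": 30},
    {"offset": [-28.5,-9.9,0],"spin": 0,"jaw": 30},
    {"offset": [-28.5,-9.9,0],"spin": 0,"jaw": 30},
    {"offset": [-28.4,-9.8,0],"spin": 0,"jaw": 30},
    {"offset": [-28.4,-9.8,0],"spin": 0,"jaw": 30},
    {"offset": [-28.4,-9.8,0],"spin": 0,"jaw": 30},
    {"offset": [-14.2,-4.9,0],"spin": 0,"jaw": 30},
    {"offset": [0,0,0],"spin": 0,"jaw": 30},
    {"offset": [0,0,0],"spin": 0,"jaw": 30}
  ]
}}

```text
clock: 45.8
eef_pos: [432.1, -389.8, 211.4]
eef_rot: [-3.141, -0.001, 1.622]
wrist_force: [0.7, -0.2, -2.0]
finger_gap: 35.1
```

Emit:
{"api": "drive_tool", "payload": {
  "rows": [
    {"offset": [0,0,20],"spin": 0,"jaw": 30},
    {"offset": [0,0,20],"spin": 0,"jaw": 30},
    {"offset": [0,0,20],"spin": 0,"jaw": 30},
    {"offset": [0,0,20],"spin": 0,"jaw": 30},
    {"offset": [0,0,12],"spin": 0,"jaw": 30},
    {"offset": [0,0,11],"spin": 0,"jaw": 30},
    {"offset": [0,0,0],"spin": 0,"jaw": 30},
    {"offset": [0,0,0],"spin": 0,"jaw": 30},
    {"offset": [0,0,0],"spin": 0,"jaw": 44},
    {"offset": [0,0,0],"spin": 0,"jaw": 44},
    {"offset": [0,0,0],"spin": 0,"jaw": 44},
    {"offset": [0,0,-15],"spin": 0,"jaw": 44},
    {"offset": [0,0,-25],"spin": 0,"jaw": 44},
    {"offset": [0,0,-30],"spin": 0,"jaw": 44},
    {"offset": [0,0,-40],"spin": 0,"jaw": 44},
    {"offset": [30,-10,-30],"spin": 0,"jaw": 44},
    {"offset": [40,-10,0],"spin": 0,"jaw": 60},
    {"offset": [40,-10,0],"spin": 0,"jaw": 60},
    {"offset": [40,-10,0],"spin": 0,"jaw": 60},
    {"offset": [40,-10,0],"spin": 0,"jaw": 60}
  ]
}}

```text
clock: 47.8
eef_pos: [371.5, -201.7, 249.8]
eef_rot: [3.14, 0.001, 1.623]
wrist_force: [0.8, -0.4, -0.1]
finger_gap: 60.0
```

Emit:
{"api": "drive_tool", "payload": {
  "rows": [
    {"offset": [40,-6,0],"spin": 0,"jaw": 60},
    {"offset": [40,0,0],"spin": 0,"jaw": 60},
    {"offset": [40,0,0],"spin": 0,"jaw": 60},
    {"offset": [40,0,0],"spin": 0,"jaw": 60},
    {"offset": [0,0,0],"spin": 0,"jaw": 60},
    {"offset": [0,0,0],"spin": 0,"jaw": 60}
  ]
}}

```text
clock: 48.4
eef_pos: [358.0, -43.3, 249.6]
eef_rot: [3.14, 0.001, 1.626]
wrist_force: [0.7, -0.4, -0.6]
finger_gap: 59.7
```

Run:
```python
from h import *
s=manip.read_state();print(s['clock'],s['eef_pos'],s['wrist_force'])
c=cam('top'); M=cloud(c);X,Y,Z=M[...,0],M[...,1],M[...,2]
rect(M,(X>596)&(X<705)&(Y>-260)&(Y<-75)&(Z>15)&(Z<70),'intray',40)
rect(M,(X>400)&(X<508)&(Y>-440)&(Y<-255)&(Z>18)&(Z<60),'inbasket',40)
rect(M,(X>390)&(X<600)&(Y>190)&(Y<420)&(Z>122)&(Z<145),'knob',20)
rect(M,(X>390)&(X<530)&(Y>190)&(Y<340)&(Z>70)&(Z<100),'bar+cart',40)
for t in ('beaker','flask','cartridge_a_mid'):
    for n in ('top','scene'):
        if n=='scene' and t=='beaker': s0=cam('scene')
        print(t,n,[(np.round(q['uv']).tolist(),round(q['p'],2)) for q in finder.find_in(n,t)[:6]])
cv2.imwrite('pics/top9.png',cv2.resize(c['color'][110:310,160:480],(800,500),interpolation=cv2.INTER_CUBIC))
```

```text
48.4 [357.98511712 -43.29979738 249.62036667] [ 0.71842804 -0.38935072 -0.56520724]
intray 375 uv [348. 179.] [ 631.  -129.7] [88.2 41.9] 88.74 mean [ 630.1 -130.1   41.5] z 15.0 55.0
inbasket 404 uv [410. 228.] [ 474.6 -310.9] [39.8 90.5] 2.86 mean [ 474.9 -309.9   41.3] z 20.0 52.0
inbasket 415 uv [438. 242.] [ 433.8 -391.8] [39.1 89.6] 3.06 mean [ 433.3 -391.1   41. ] z 18.0 52.0
knob 47 uv [205. 247.] [438.1 280.4] [19.9 16.7] 87.93 mean [437.9 280.  130.8] z 123.0 137.0
bar+cart 477 uv [209. 229.] [487.7 279. ] [94.3 76.7] 63.12 mean [487.4 279.2  84.6] z 70.0 100.0
bar+cart 65 uv [208. 255.] [415.6 284.9] [25.8 23.5] 0.37 mean [414.6 281.6  90.8] z 81.0 100.0
beaker top [([264.0, 155.0], 0.78)]
beaker scene [([335.0, 175.0], 0.83)]
flask top [([281.0, 135.0], 0.79)]
flask scene [([353.0, 173.0], 0.79)]
cartridge_a_mid top [([409.0, 230.0], 0.68), ([208.0, 238.0], 0.53)]
cartridge_a_mid scene [([344.0, 303.0], 0.77)]
```

View pics/top9.png

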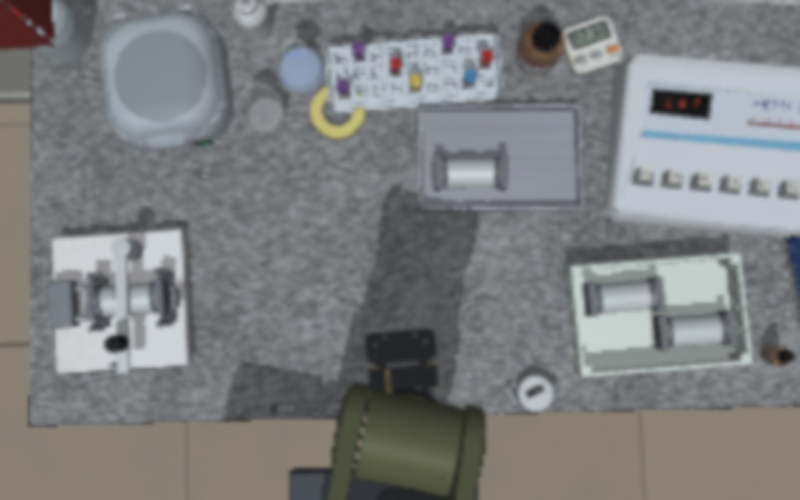

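```bash
python3 -c "
from cell import manip
print(manip.sign_off())"
```

```text
the job is handed in; nothing more can be done
None
```

I handed the job in at about 48.5 s on the robot's clock, with all four cartridges placed and the pump clamped.

- **Pump:** I lifted the bar and swung it about 1.4 rad aside. One full cartridge (about 4.6 N) went into the cradle, then I brought the bar back over it and let it down.
- **Sorting:** The other full cartridge (about 5 N) is in the steel tray. The two spent ones (about 2 N each) are in the slatted basket.

**Last checks:**
- **Cradle and bar:** Before the bar came back, the cartridge lay about 1 mm from the cradle centre I had measured. The bar's top is now at about 92.5 mm, which gives a lift of about 0.011, as it should be when clamping. The last wrist picture shows the bar below the top of the lug.
- **Containers:** The tray and basket cartridges measured within about 4 mm of my targets, at heights that fit lying flat on the floors.
- **Glassware:** The beaker and flask were found where they started, and the arm was clear of everything.

**Two small disagreements:**
- The wrist camera puts the knob about 1.5 mm further to +y than at the start (swing of about 0.015 rad), while the top camera puts it 2–3 mm off its own starting reading. The two cameras also differ from each other by about 2 mm.
- On the final pictures the cartridge network reported only some of the four. I confirmed all four from the depth data and the picture instead.

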